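Lay out a bearing unit for assembly

TASK

Lay out the bearing unit on the black mat, ready for assembly: set the flange on the middle of the flat square block with its spigot up, put the bearing ring over the spigot so that it lies flat on the flange, and lay the shaft in the groove of the V-block, centred lengthwise. Stand the hexagon nut flat on the mat midway between the two blocks, and stand the brass bush upright directly behind the nut (away from the robot), midway between the nut's centre and the mat's far edge.

Things in the scene. Friction and masses are not known exactly. Their poses are not given: they have to be found in the camera images.
- mat: Black rubber mat fixed on the bench, 220 (x) by 340 (y) by 4 mm thick. Origin: centre of its underside. Its x axis points away from the robot (within 12 degrees of world x); the far edge is 110 mm along +x. The two blocks stand 115 mm either side of its centre along its y axis (sides vary), so its centre is midway between them. The nut goes there, the bush 55 mm farther along +x.
- bench_block: Flat square steel block fixed on the mat, 80 by 80 by 25 mm high. Origin: centre of its underside, which is on the mat's top; its upper face is 25 mm above the origin.
- v_block: Steel V-block fixed on the mat, 60 by 60 by 40 mm high, turned up to 23 degrees from the mat. Origin: centre of its underside, on the mat's top. A 90 degree V groove, 28 mm wide, 14 mm deep, runs along its x axis across the whole top, its bottom 26 mm above the origin. The 30 mm shaft resting in it has its axis 47.2 mm above the origin, 7 mm above the block's top.
- flange: Loose steel flange, standing spigot up: a round disc 72 mm diameter and 10 mm thick with a solid round spigot, 30 mm diameter and 24 mm tall, on its centre (34 mm high in all, 3 mm chamfer on top). Can be gripped by the spigot. Origin: centre of its underside. 0.26 to 0.46 kg.
- bearing: Loose steel bearing ring lying flat, outer diameter 62, bore 38, height 18 mm (the largest ring; the spigot passes it with 4 mm to spare all round). Origin: centre of its underside. 0.15 to 0.26 kg.
- shaft: Loose round steel shaft lying down, 30 mm diameter, 120 mm long. Origin: its middle, on its axis (15 mm above the bench); its x axis runs along the shaft. It can roll. 0.3 to 0.52 kg.
- nut: Loose steel hexagon nut lying flat, 36 mm across flats, 18 mm high, bore 22 mm. Origin: centre of its underside. Its x axis is square to one pair of flats (the others at 60 degree steps). 0.07 to 0.12 kg.
- bush: Loose plain brass bush (tube) standing upright, outer diameter 36, bore 22, height 32 mm. Origin: centre of its underside. 0.09 to 0.16 kg.
Things that resemble listed ones, but are neither listed nor needed, are in the scene too. Leave any blue look-alike of the bearing alone.

How it is judged (in metres and radians):
At the end, for the whole second after the job is handed in: Flange level on the square block (12 mm); bearing flat on it round the spigot (7 mm); shaft down in the V groove (4 mm sideways, 12 mm along, 6 degrees); nut flat on the mat's centre (15 mm); bush upright on the mat 55 mm behind that centre (15 mm along and across); all at rest (horizontal distance between flange and bench_block below 0.012 m and z of flange in the frame of bench_block between 0.022 and 0.029 m and angle between flange's own z axis and vertical below 0.08 rad and linear speed of each of flange, bearing, shaft, nut, bush below 0.02 m/s and horizontal distance between bearing and flange below 0.007 m and z of bearing in the frame of flange between 0.007 and 0.013 m and angle between each of bearing, nut, bush's own z axis and vertical below 0.1 rad and x of shaft in the frame of v_block between -0.012 and 0.012 m and y of shaft in the frame of v_block between -0.004 and 0.004 m and z of shaft in the frame of v_block between 0.044 and 0.051 m and angle between the x axis of shaft and the x axis of v_block, either way round below 0.1 rad and horizontal distance between nut and mat below 0.015 m and z of nut in the frame of mat between 0.001 and 0.008 m and x of bush in the frame of mat between 0.04 and 0.07 m and y of bush in the frame of mat between -0.015 and 0.015 m and z of bush in the frame of mat between 0.001 and 0.008 m); the robot touches nothing.
It also fails if it takes over 120 s, if anything falls off the work surface, if the arm or the gripper's body presses on something with over 40 N, if the wrist force passes 120 N, or if a joint passes its speed limit or range.

ROBOT

A 6-joint arm with a two-finger parallel gripper is mounted at the origin on the work surface. World frame = base frame: x ahead of the robot, y to its left, z up, the work surface at z = 0. Lengths are in m, angles in degrees, forces in N, time in s.
With the tool pointing down it reaches from about 0.325 to 0.775 m from the base axis. Payload 5.5 kg.
Tool frame: the origin (TCP) lies midway between the tips of the shut fingers; the grasp point (between the pads) lies 19 mm behind it; z points along the fingers, x is the direction in which the jaws open and shut, and the axes are right-handed (so a half turn about z gives the same grasp; the last joint's range is limited). The gripper opens to 85 mm and grips with 20 to 120 N. Pads are 22 mm wide; open, the fingers measure 114 mm over their backs; the gripper's body (76 mm by 85 mm) begins 54 mm behind the grasp point. The pads swing forward as they close: fully open they stand 13 mm farther back than shut.
Start: joints at [73.184, 5.22, 70.514, -0, 104.267, -3.249], TCP at [0.141, 0.583, 0.231] pointing down, gripper open.
Joint ranges: [-164.24, 164.24], [-49.07, 125.15], [9.68, 141.18], [-86.29, 266.29], [3.28, 154.24], [-151.56, 151.56]. Speed limits (degrees/s): [147.25, 147.25, 172.46, 180, 180, 180].

INTERFACE

Orientations are given as [roll, pitch, yaw] about the fixed x, y, z axes, in that order (R = Rz(yaw) Ry(pitch) Rx(roll)).
In Python, from cell import arm gives the robot as it stands.
- The arm moves only by the shell command python3 -m jog 'ROWS'. ROWS is JSON, a list of rows, each an object of numbers: "dx", "dy", "dz": the shift along the world's x, y, z in m; "ax", "ay", "az": the turn, a rotation vector about the world's x, y, z in rad; "hand": the closure, from -1 (fully open) to 1 (shut). A call has 1 to 20 rows; each row is the pose to reach, as a shift and turn from the pose commanded when the call began; what a row does not reach only later rows make up. A row lasts 1/12 s, in which the tool goes at most 41.7 mm and 7.16 degrees, less where a joint would pass 70% of its speed; a pose out of reach is approached as far as the arm can. A call with a gripper value outside its range is refused whole. The fingers move at their own pace and stop on an object; the grip force is fixed at half the most. Time passes only in rows, so rows that repeat a pose let the fingers close. It gives the time, the measured TCP pose, the force and the opening at its end, in the units of the state.
- arm.sense(): the state, without advancing time (a new reading comes with each control period).
- arm.snapshot(name): name is "scene" or "top" or "wrist"; returns a dict with "frame" (480x640x3 uint8, blue, green, red), "fx", "fy", "cx", "cy" (pixels), "view" (4x4, takes a point from world to camera coordinates). Camera axes: x right, y down, z forward; pixel columns grow to the right and rows downward; lengths in m; the calibration is good to about 2 mm. A picture is of the moment at which its call begins. There is no depth.
- arm.hand_in(): hands the job in, once; it reports no verdict.
The state is a dict: "time_s": time; "joint_pos": joint angles; "joint_velocities": joint speeds; "joint_efforts": joint torques, N m; "position": TCP position; "tool_rot": TCP orientation; "contact_force": force on the tool from outside, world axes, zero at the start; "moment": the same for the moment, N m; "opening": finger opening in m.
Only numpy, scipy, OpenCV 4.12 (cv2) and the standard library are available. Lean on these libraries where they do the work, as an engineer would, in place of code of your own. Each camera call takes 0.05 s, during which the arm holds its last target.

## Working session

There is one attempt and no reset: what is moved stays moved. The work goes in short steps, Python scripts to look and compute and a shell command to move; the robot and the scene stay as the last step left them, time stands still between calls to the robot, and variables do not carry over. Pictures are saved under pics/ and viewed, and the job is handed in when it is done.

```bash
ls; mkdir -p pics; python3 - <<'E'
from cell import arm
import cv2
print(arm.sense())
for n in("scene","top","wrist"):
    s=arm.snapshot(n); cv2.imwrite(f"pics/{n}0.png",s["frame"]); print(n,s["fx"],s["fy"],s["cx"],s["cy"],s["view"])
E
```

```text
pics
{'time_s': 0.0, 'joint_pos': array([ 7.31855319e+01,  5.26286203e+00,  7.05831878e+01,  7.20159879e-04,
        1.04266992e+02, -3.25044844e+00]), 'joint_velocities': array([ 0.06334438, -0.02431593,  0.00642531, -0.05926177,  0.01216087,
       -0.01734306]), 'joint_efforts': array([ 3.35321774e-04, -4.58710349e+01, -4.18033898e+01, -4.63080437e-05,
        1.12024180e-02, -1.05065844e-06]), 'position': array([0.1406506 , 0.58298262, 0.23014055]), 'tool_rot': array([-1.79992893e+02,  1.12820542e-01,  7.64361641e+01]), 'contact_force': array([ 0.95194467, -0.65741631,  0.16588558]), 'moment': array([-0.02101401, -0.0045359 , -0.01626181]), 'opening': 0.08527516891652753}
scene 591.8968791728267 591.8968791728267 316.8806213088208 243.39742661683005 [[ 0.63793528  0.76998995 -0.01241183 -0.31692035]
 [ 0.60556804 -0.51153851 -0.6096029  -0.26559194]
 [-0.47573724  0.38137099 -0.79260977  1.62011093]
 [ 0.          0.          0.          1.        ]]
top 472.0144064705943 472.0144064705943 329.42278739610265 232.35982825272072 [[-0.06754714 -0.9977115   0.00302369  0.03073978]
 [-0.97627026  0.06546994 -0.20642205  0.47954265]
 [ 0.20575169 -0.01689516 -0.97845838  0.8630058 ]
 [ 0.          0.          0.          1.        ]]
wrist 419.3593087177797 419.3593087177797 325.5734133224116 241.25674237769738 [[ 0.23571862  0.9718197  -0.00178864 -0.59908803]
 [ 0.92878591 -0.2247382   0.29470235 -0.03785894]
 [ 0.28599558 -0.0711281  -0.95558742  0.37914364]
 [ 0.          0.          0.          1.        ]]
```

View pics/scene0.png

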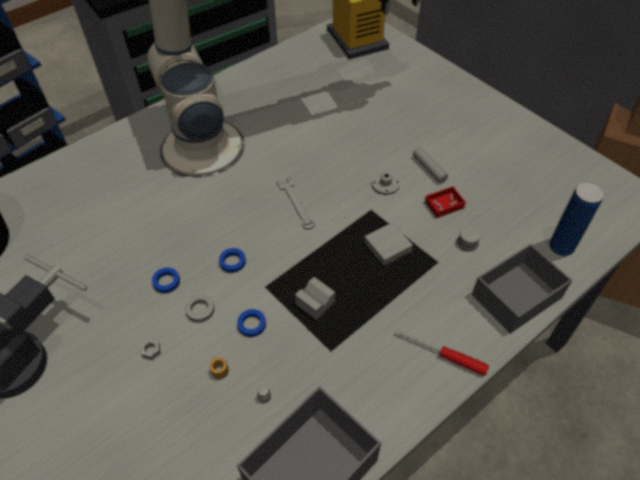

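View pics/top0.png

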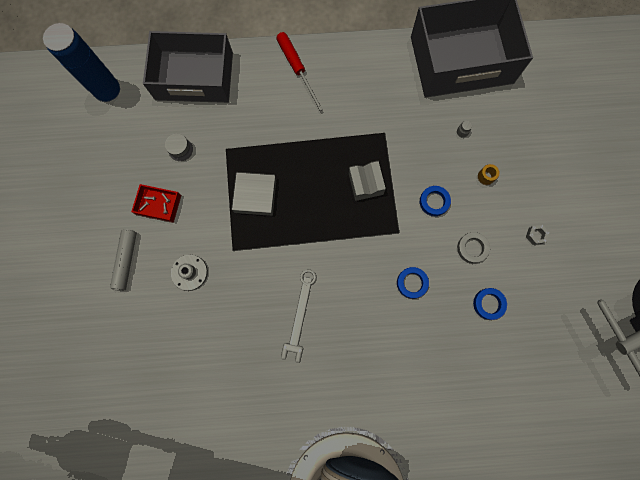

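View pics/wrist0.png

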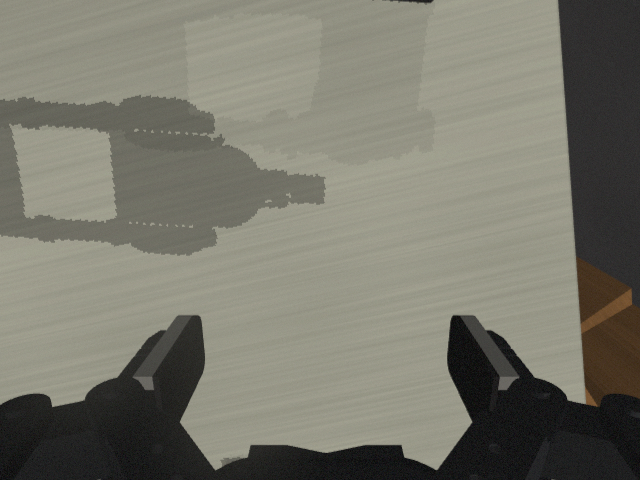

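Top view, with world x up and y to the left:

| Thing | Pixel in top view |
|---|---|
| Grey bearing | (473,248) |
| Blue rings, to be left alone | (435,200), (413,283), (490,303) |
| Flange | (188,271) |
| Shaft | (124,260) |
| Nut | (537,235) |
| Brass bush | (489,174) |
| Grey look-alike cylinders | (179,147), (464,129) |
| Square block | (255,194) |
| V-block | (367,181) |

I'll measure these next.

```bash
cat > h.py <<'E'
import numpy as np, cv2
from cell import arm
def snap(n,f=None):
    s=arm.snapshot(n)
    if f: cv2.imwrite(f"pics/{f}.png",s["frame"])
    return s
def proj(s,P):
    c=np.asarray(s["view"])@np.append(P,1); return np.array([s["fx"]*c[0]/c[2]+s["cx"],s["fy"]*c[1]/c[2]+s["cy"]])
def ray(s,u,v):
    V=np.asarray(s["view"]);R=V[:3,:3];o=-R.T@V[:3,3]
    return o,R.T@np.array([(u-s["cx"])/s["fx"],(v-s["cy"])/s["fy"],1])
def plane(s,u,v,z):
    o,d=ray(s,u,v); return o+d*(z-o[2])/d[2]
def tri(a,b):
    A=np.zeros((3,3));B=np.zeros(3)
    for o,d in(a,b):
        d=d/np.linalg.norm(d);M=np.eye(3)-np.outer(d,d);A+=M;B+=M@o
    return np.linalg.solve(A,B)
E
python3 - <<'E'
from h import *
t=snap("top"); s=snap("scene")
im=t["frame"]
c=[cv2.resize(im[a:a+75,b:b+100],(400,300),interpolation=cv2.INTER_CUBIC) for a,b in((225,100),(215,450),(130,220),(130,320))]
cv2.imwrite("pics/top_crop.png",np.vstack([np.hstack(c[:2]),np.hstack(c[2:])]))
for n,p,z in(("flange",(188,271),.034),("shaft",(124,260),.03),("bearing",(473,248),.018),("nut",(537,235),.018),("bush",(489,174),.032),("block",(255,194),.029),("vblk",(367,181),.044),("wrench",(303,310),.005)):
    print(n,plane(t,*p,z).round(3))
g=cv2.cvtColor(im,cv2.COLOR_BGR2GRAY)
m=(g<35).astype(np.uint8);m[:125]=0;m[260:]=0;m[:,:210]=0;m[:,410:]=0
cs,_=cv2.findContours(m,0,2);k=max(cs,key=cv2.contourArea)
q=cv2.approxPolyDP(cv2.convexHull(k),6,True)[:,0]; P=np.array([plane(t,*x,.004) for x in q])
print(q.tolist(),P.round(4),P.mean(0),[np.linalg.norm(P[i]-P[i-1]).round(4) for i in range(len(P))])
for x in P: pass
E
```

```text
flange [0.426 0.276 0.034]
shaft [0.457 0.402 0.03 ]
bearing [ 0.436 -0.285  0.018]
nut [ 0.454 -0.417  0.018]
bush [ 0.583 -0.333  0.032]
block [0.574 0.142 0.029]
vblk [ 0.581 -0.083  0.044]
wrench [0.338 0.06  0.005]
[[384, 133], [398, 232], [233, 250], [226, 149]] [[ 0.6981 -0.1329  0.004 ]
 [ 0.4816 -0.1417  0.004 ]
 [ 0.4669  0.1941  0.004 ]
 [ 0.6842  0.2033  0.004 ]] [0.58272686 0.03071548 0.004     ] [np.float64(0.3365), np.float64(0.2167), np.float64(0.3361), np.float64(0.2175)]
```

View pics/top_crop.png

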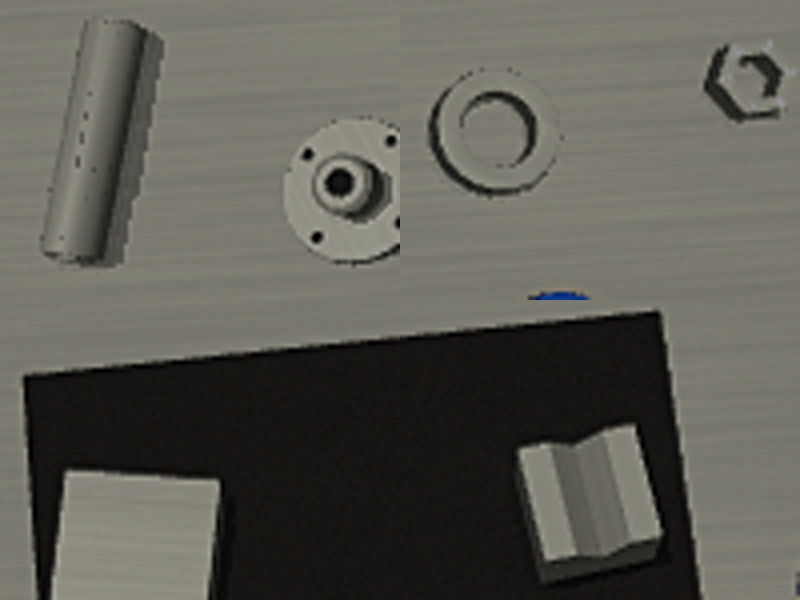

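The mat measures 0.337 x 0.217 m against a stated 0.340 x 0.220 m, so the measurement is sound. Its centre is at about (0.583, 0.031), with a yaw of about 2.4°. I'm moving to hover over the flange.

```bash
python3 -m jog '[{"dx":0.285,"dy":-0.307,"dz":-0.03},{"dx":0.285,"dy":-0.307,"dz":-0.03},{"dx":0.285,"dy":-0.307,"dz":-0.03},{"dx":0.285,"dy":-0.307,"dz":-0.03},{"dx":0.285,"dy":-0.307,"dz":-0.03},{"dx":0.285,"dy":-0.307,"dz":-0.03},{"dx":0.285,"dy":-0.307,"dz":-0.03},{"dx":0.285,"dy":-0.307,"dz":-0.03},{"dx":0.285,"dy":-0.307,"dz":-0.03},{"dx":0.285,"dy":-0.307,"dz":-0.03},{"dx":0.285,"dy":-0.307,"dz":-0.03},{"dx":0.285,"dy":-0.307,"dz":-0.03},{"dx":0.285,"dy":-0.307,"dz":-0.03},{"dx":0.285,"dy":-0.307,"dz":-0.03}]'
python3 - <<'E'
from h import *
w=snap("wrist","w1");e=arm.sense();print(e["position"],e["tool_rot"],proj(w,[.426,.276,.034]),plane(w,*proj(w,[.426,.276,.034]),.034))
E
```

```text
[0.14071551 0.58318564 0.23092121] [-1.79996226e+02  3.63396186e-02  7.64331042e+01] [110.07383413 526.67339859] [0.426 0.276 0.034]validation failed for argument at $[0]...
```

View pics/w1.png

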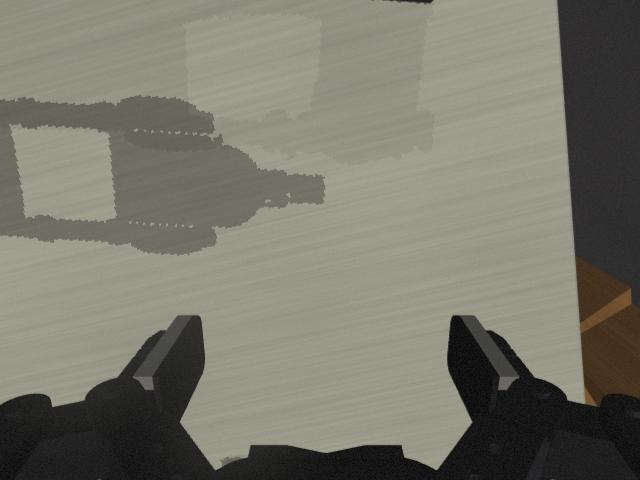

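The call was refused, so each row probably needs all seven numbers. The picture still shows the start view.

```bash
python3 -m jog '[{"dx":0.285,"dy":-0.307,"dz":-0.03,"ax":0,"ay":0,"az":0,"hand":-1},{"dx":0.285,"dy":-0.307,"dz":-0.03,"ax":0,"ay":0,"az":0,"hand":-1},{"dx":0.285,"dy":-0.307,"dz":-0.03,"ax":0,"ay":0,"az":0,"hand":-1},{"dx":0.285,"dy":-0.307,"dz":-0.03,"ax":0,"ay":0,"az":0,"hand":-1},{"dx":0.285,"dy":-0.307,"dz":-0.03,"ax":0,"ay":0,"az":0,"hand":-1},{"dx":0.285,"dy":-0.307,"dz":-0.03,"ax":0,"ay":0,"az":0,"hand":-1},{"dx":0.285,"dy":-0.307,"dz":-0.03,"ax":0,"ay":0,"az":0,"hand":-1},{"dx":0.285,"dy":-0.307,"dz":-0.03,"ax":0,"ay":0,"az":0,"hand":-1},{"dx":0.285,"dy":-0.307,"dz":-0.03,"ax":0,"ay":0,"az":0,"hand":-1},{"dx":0.285,"dy":-0.307,"dz":-0.03,"ax":0,"ay":0,"az":0,"hand":-1},{"dx":0.285,"dy":-0.307,"dz":-0.03,"ax":0,"ay":0,"az":0,"hand":-1},{"dx":0.285,"dy":-0.307,"dz":-0.03,"ax":0,"ay":0,"az":0,"hand":-1},{"dx":0.285,"dy":-0.307,"dz":-0.03,"ax":0,"ay":0,"az":0,"hand":-1},{"dx":0.285,"dy":-0.307,"dz":-0.03,"ax":0,"ay":0,"az":0,"hand":-1}]'
python3 - <<'E'
from h import *
w=snap("wrist","w1");e=arm.sense();print(e["time_s"],e["position"],e["tool_rot"],e["contact_force"],proj(w,[.426,.276,.034]),plane(w,*proj(w,[.426,.276,.034]),.034))
E
```

```text
time_s: 1.47
position: [0.4251, 0.2773, 0.2015]
tool_rot: [-180.0, -0.0, 76.5]
contact_force: [0.3, -0.4, -0.2]
opening: 0.0853
1.5167 [0.42491513 0.27751306 0.20153437] [-1.79996385e+02 -3.19436018e-02  7.65534648e+01] [ 0.24641693 -1.1294245   0.1540012 ] [324.41555577 216.83823089] [0.426 0.276 0.034]
```

View pics/w1.png

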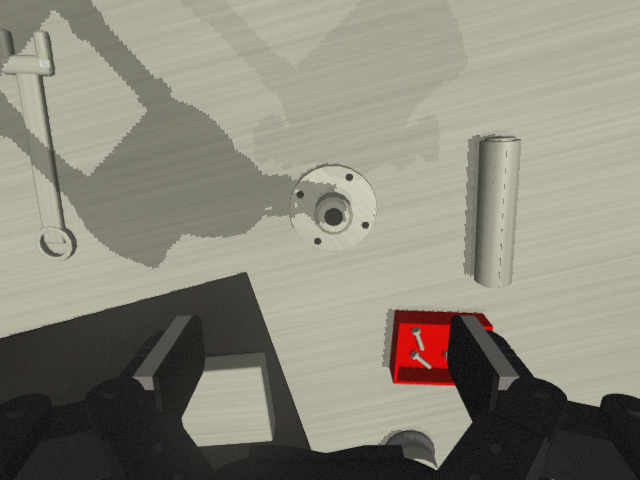

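The flange is at (333,207), with its spigot hole at (333,216). The shaft runs from about (500,137) to (493,287). I'll refine both.

```bash
python3 - <<'E'
from h import *
w=snap("wrist")
im=w["frame"]
print(plane(w,333,216,.034),plane(w,333,207,.010))
c=[cv2.resize(im[155:260,280:390],(440,420),interpolation=cv2.INTER_CUBIC),cv2.resize(im[125:300,440:540],(240,420),interpolation=cv2.INTER_CUBIC)]
cv2.imwrite("pics/w1c.png",np.hstack(c))
E
```

```text
[0.42680989 0.28268352 0.034     ] [0.42529045 0.28347127 0.01      ]
```

View pics/w1c.png

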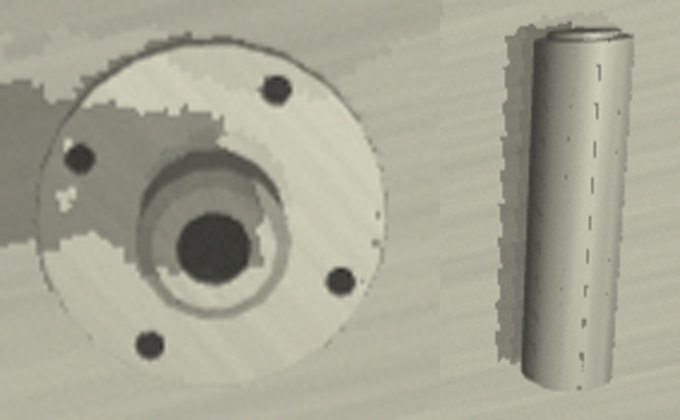

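```bash
python3 -m jog '[{"dx":0.0015,"dy":0.006,"dz":-0.04,"ax":0,"ay":0,"az":0,"hand":-1},{"dx":0.0015,"dy":0.006,"dz":-0.08,"ax":0,"ay":0,"az":0,"hand":-1},{"dx":0.0015,"dy":0.006,"dz":-0.12,"ax":0,"ay":0,"az":0,"hand":-1},{"dx":0.0015,"dy":0.006,"dz":-0.14,"ax":0,"ay":0,"az":0,"hand":-1},{"dx":0.0015,"dy":0.006,"dz":-0.14,"ax":0,"ay":0,"az":0,"hand":-1},{"dx":0.0015,"dy":0.006,"dz":-0.14,"ax":0,"ay":0,"az":0,"hand":-1}]'
python3 - <<'E'
from h import *
w=snap("wrist","w2");e=arm.sense();print(e["time_s"],e["position"],e["tool_rot"],e["contact_force"],proj(w,[.427,.283,.034]))
print(snap("scene","s2")["cx"])
E
```

```text
time_s: 2.07
position: [0.4261, 0.2828, 0.0607]
tool_rot: [-179.9, 0.1, 76.5]
contact_force: [1.1, 0.2, 1.2]
opening: 0.0854
2.1167 [0.42735724 0.28332302 0.06285544] [ 1.79934674e+02 -6.83374773e-02  7.65172109e+01] [ 0.37744986 -0.3894607   1.02394296] [327.10474461 292.88507197]
316.8806213088208
```

View pics/w2.png

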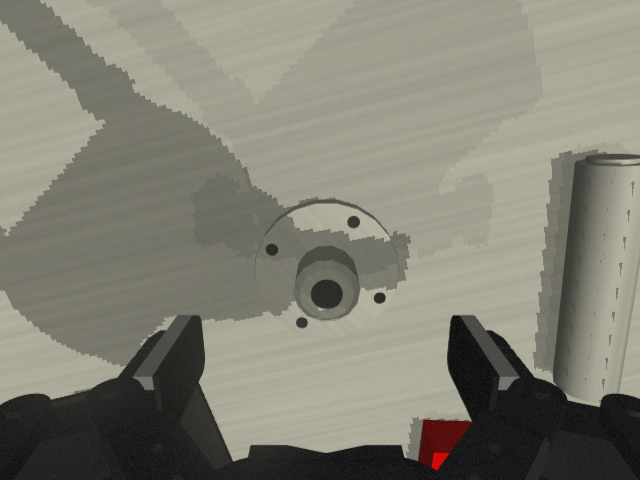

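The spigot hole sits at (327,293), exactly where predicted and centred between the fingers. I'll descend and grip.

```bash
python3 -m jog '[{"dx":0,"dy":0,"dz":-0.03,"ax":0,"ay":0,"az":0,"hand":-1},{"dx":0,"dy":0,"dz":-0.047,"ax":0,"ay":0,"az":0,"hand":-1},{"dx":0,"dy":0,"dz":-0.047,"ax":0,"ay":0,"az":0,"hand":-1},{"dx":0,"dy":0,"dz":-0.047,"ax":0,"ay":0,"az":0,"hand":1},{"dx":0,"dy":0,"dz":-0.047,"ax":0,"ay":0,"az":0,"hand":1},{"dx":0,"dy":0,"dz":-0.047,"ax":0,"ay":0,"az":0,"hand":1},{"dx":0,"dy":0,"dz":-0.047,"ax":0,"ay":0,"az":0,"hand":1},{"dx":0,"dy":0,"dz":-0.047,"ax":0,"ay":0,"az":0,"hand":1},{"dx":0,"dy":0,"dz":-0.047,"ax":0,"ay":0,"az":0,"hand":1},{"dx":0,"dy":0,"dz":-0.047,"ax":0,"ay":0,"az":0,"hand":1},{"dx":0,"dy":0,"dz":-0.047,"ax":0,"ay":0,"az":0,"hand":1},{"dx":0,"dy":0,"dz":-0.047,"ax":0,"ay":0,"az":0,"hand":1}]'
python3 - <<'E'
from h import *
w=snap("wrist","w3");e=arm.sense();print(e["time_s"],e["position"],e["contact_force"],e["opening"])
E
```

```text
time_s: 3.17
position: [0.4282, 0.2828, 0.0163]
tool_rot: [179.9, -0.1, 76.4]
contact_force: [-0.5, -0.9, 5.8]
opening: 0.0278
3.2167 [0.42823031 0.28275489 0.01622143] [-0.7262392  -1.14805479  6.32525171] 0.02779922142363533
```

View pics/w3.png

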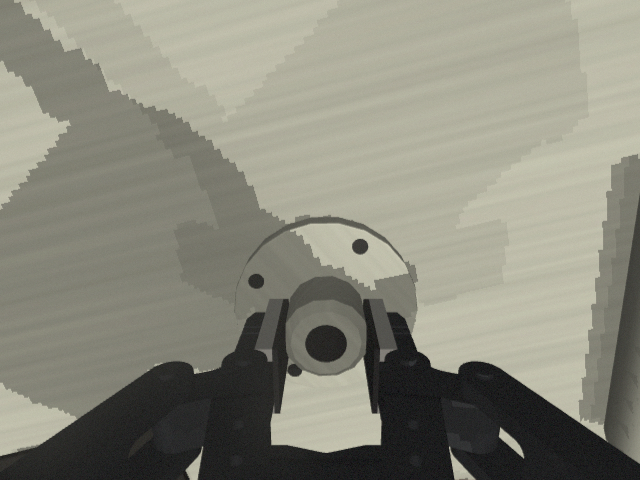

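```bash
python3 - <<'E'
from h import *
for n,f in(("top","top0"),("scene","scene0")):
    t=snap(n); im=cv2.imread(f"pics/{f}.png"); g=cv2.cvtColor(im,cv2.COLOR_BGR2GRAY)
    q=np.array([proj(t,p) for p in((.687,.197,.004),(.695,-.13,.004),(.483,-.137,.004),(.47,.19,.004))])
    m=np.zeros(g.shape,np.uint8);cv2.fillConvexPoly(m,q.astype(int),255)
    b=((g>70)&(m>0)).astype(np.uint8)
    cs,_=cv2.findContours(b,0,2)
    for k in cs:
        if cv2.contourArea(k)<150: continue
        a=cv2.approxPolyDP(cv2.convexHull(k),2.5,True)[:,0]
        print(n,cv2.contourArea(k),a.tolist())
        print([plane(t,*x,.029).round(4)[:2].tolist() for x in a]); print([plane(t,*x,.044).round(4)[:2].tolist() for x in a])
    x0,y0=q.min(0).astype(int)-4;x1,y1=q.max(0).astype(int)+4
    cv2.imwrite(f"pics/{f}_mat.png",cv2.resize(im[y0:y1,x0:x1],None,fx=4,fy=4,interpolation=cv2.INTER_CUBIC)[:600,:800]);print(x0,y0)
E
```

```text
top 1401.5 [[274, 175], [270, 212], [232, 209], [237, 172]]
[[0.6113, 0.1023], [0.5343, 0.1137], [0.5456, 0.1892], [0.6227, 0.1771]]
[[0.606, 0.1009], [0.5304, 0.112], [0.5414, 0.1863], [0.6172, 0.1744]]
top 820.5 [[378, 161], [384, 189], [356, 194], [350, 167]]
[[0.6271, -0.1112], [0.5669, -0.118], [0.5602, -0.0607], [0.6181, -0.053]]
[[0.6216, -0.1091], [0.5624, -0.1158], [0.5558, -0.0595], [0.6127, -0.0519]]
224 130
scene 669.5 [[313, 277], [334, 292], [317, 309], [296, 295]]
[[0.547, -0.0524], [0.6071, -0.0424], [0.6165, -0.0984], [0.5598, -0.1107]]
[[0.5551, -0.0587], [0.6144, -0.0489], [0.6236, -0.104], [0.5677, -0.1162]]
scene 859.5 [[411, 245], [384, 259], [365, 236], [387, 224]]
[[0.6239, 0.1776], [0.6128, 0.1024], [0.5358, 0.1144], [0.5427, 0.1789]]
[[0.631, 0.1682], [0.62, 0.094], [0.5441, 0.1058], [0.5509, 0.1694]]
262 206
```

View pics/top0_mat.png

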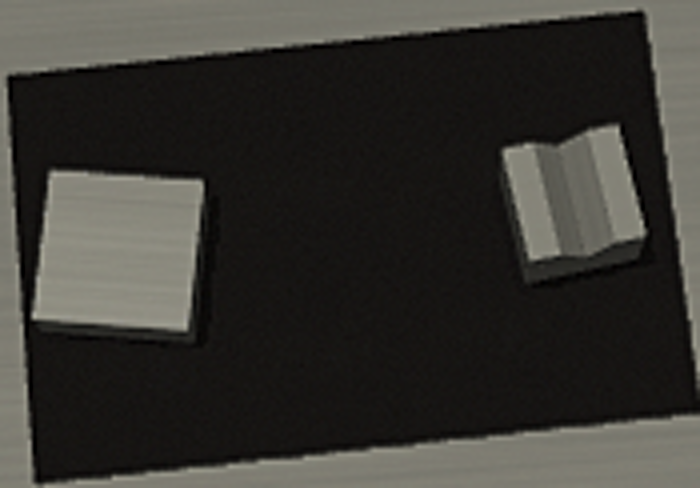

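By top and scene the square block is centred at (0.5785, 0.1456). The mat offset predicts (0.578, 0.146). The V-block is at (0.588, -0.084), predicted (0.588, -0.084), with a yaw of about 7.3°. I'll lift the flange and check it.

```bash
python3 -m jog '[{"dx":0,"dy":0,"dz":0.02,"ax":0,"ay":0,"az":0,"hand":1},{"dx":0,"dy":0,"dz":0.05,"ax":0,"ay":0,"az":0,"hand":1},{"dx":0,"dy":0,"dz":0.09,"ax":0,"ay":0,"az":0,"hand":1},{"dx":0,"dy":0,"dz":0.09,"ax":0,"ay":0,"az":0,"hand":1},{"dx":0,"dy":0,"dz":0.09,"ax":0,"ay":0,"az":0,"hand":1}]'
python3 - <<'E'
from h import *
w=snap("wrist","w4");e=arm.sense();print(e["time_s"],e["position"],e["contact_force"],e["opening"]);p=e["position"]
for z in(.016,.018,.02):print(proj(w,p+[0,0,z]))
E
```

```text
time_s: 3.73
position: [0.4287, 0.283, 0.1073]
tool_rot: [179.8, -0.2, 76.4]
contact_force: [0.0, 0.8, -3.0]
opening: 0.0274
3.7833 [0.42748454 0.28238778 0.10470243] [-0.73534153 -0.10877512 -4.21639092] 0.027410506859804597
[323.76372211 335.95896676]
[323.76258887 338.97738787]
[323.76142495 342.07752939]
```

View pics/w4.png

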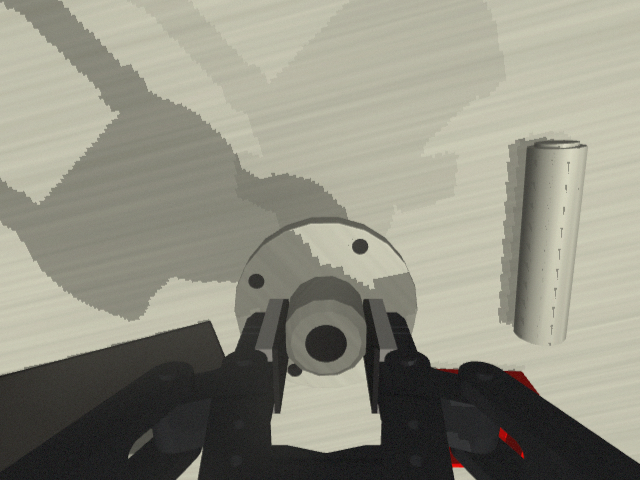

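The flange is held centrally, with the hole at (326,343) and a load of about 4 N. I'm moving it over the block.

```bash
python3 -m jog '[{"dx":0.1505,"dy":-0.137,"dz":0,"ax":0,"ay":0,"az":0,"hand":1},{"dx":0.1505,"dy":-0.137,"dz":0,"ax":0,"ay":0,"az":0,"hand":1},{"dx":0.1505,"dy":-0.137,"dz":0,"ax":0,"ay":0,"az":0,"hand":1},{"dx":0.1505,"dy":-0.137,"dz":0,"ax":0,"ay":0,"az":0,"hand":1},{"dx":0.1505,"dy":-0.137,"dz":0,"ax":0,"ay":0,"az":0,"hand":1},{"dx":0.1505,"dy":-0.137,"dz":0,"ax":0,"ay":0,"az":0,"hand":1},{"dx":0.1505,"dy":-0.137,"dz":-0.03,"ax":0,"ay":0,"az":0,"hand":1},{"dx":0.1505,"dy":-0.137,"dz":-0.045,"ax":0,"ay":0,"az":0,"hand":1},{"dx":0.1505,"dy":-0.137,"dz":-0.045,"ax":0,"ay":0,"az":0,"hand":1},{"dx":0.1505,"dy":-0.137,"dz":-0.045,"ax":0,"ay":0,"az":0,"hand":1}]'
python3 - <<'E'
from h import *
w=snap("wrist","w5");e=arm.sense();print(e["time_s"],e["position"],e["contact_force"],e["opening"]);p=e["position"]
E
```

```text
time_s: 4.62
position: [0.5757, 0.1449, 0.0559]
tool_rot: [-179.7, 0.2, 76.4]
contact_force: [-0.2, 0.4, -2.6]
opening: 0.0269
4.6667 [0.57691494 0.14523789 0.05807972] [ 0.50562641  0.49123841 -2.57562142] 0.026947664146545383
```

View pics/w5.png

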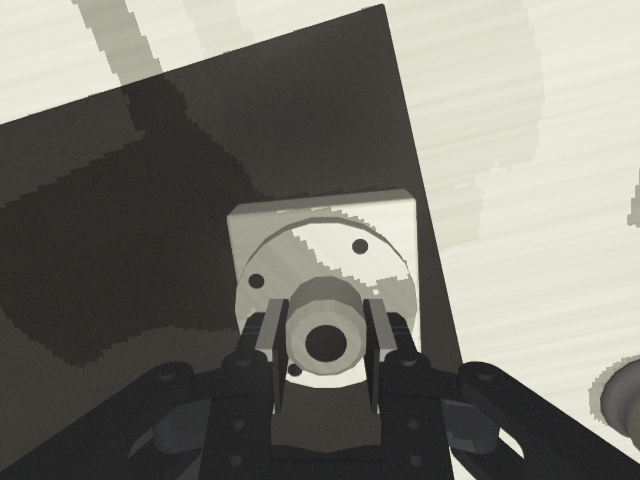

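```bash
python3 -m jog '[{"dx":0.001,"dy":0,"dz":-0.006,"ax":0,"ay":0,"az":0,"hand":1},{"dx":0.001,"dy":0,"dz":-0.011,"ax":0,"ay":0,"az":0,"hand":1},{"dx":0.001,"dy":0,"dz":-0.013,"ax":0,"ay":0,"az":0,"hand":1},{"dx":0.001,"dy":0,"dz":-0.014,"ax":0,"ay":0,"az":0,"hand":1},{"dx":0.001,"dy":0,"dz":-0.014,"ax":0,"ay":0,"az":0,"hand":1}]'
python3 - <<'E'
from h import *
w=snap("wrist","w6");e=arm.sense();print(e["time_s"],e["position"],e["contact_force"],e["opening"]);p=e["position"]
E
```

```text
time_s: 5.08
position: [0.5787, 0.1454, 0.0455]
tool_rot: [180.0, -0.0, 76.4]
contact_force: [0.4, -0.3, -3.1]
opening: 0.0276
5.1333 [0.57885997 0.1453664  0.04555249] [-0.33049426 -0.29219555 -4.13647507] 0.02737386954903417
```

View pics/w6.png

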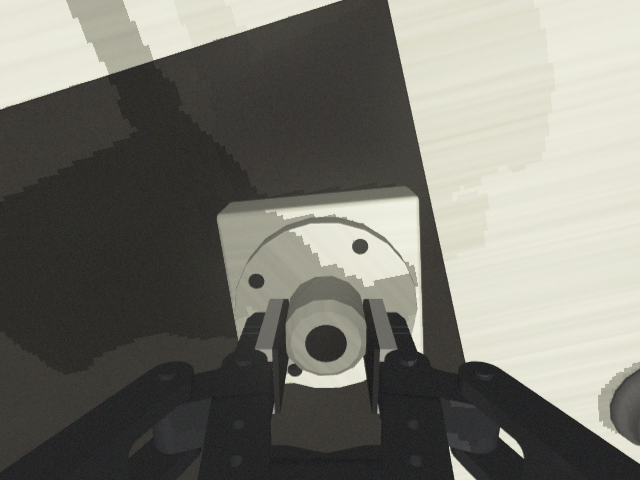

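```bash
python3 -m jog '[{"dx":0,"dy":0,"dz":-0.002,"ax":0,"ay":0,"az":0,"hand":1},{"dx":0,"dy":0,"dz":-0.002,"ax":0,"ay":0,"az":0,"hand":1}]'
```

```text
time_s: 5.3
position: [0.5791, 0.1454, 0.0453]
tool_rot: [179.9, -0.0, 76.4]
contact_force: [-4.2, -0.7, 4.6]
opening: 0.0275
```

It has made contact. I'll release and rise.

```bash
python3 -m jog '[{"dx":0,"dy":0,"dz":0,"ax":0,"ay":0,"az":0,"hand":-1},{"dx":0,"dy":0,"dz":0,"ax":0,"ay":0,"az":0,"hand":-1},{"dx":0,"dy":0,"dz":0,"ax":0,"ay":0,"az":0,"hand":-1},{"dx":0,"dy":0,"dz":0,"ax":0,"ay":0,"az":0,"hand":-1},{"dx":0,"dy":0,"dz":0,"ax":0,"ay":0,"az":0,"hand":-1},{"dx":0,"dy":0,"dz":0.04,"ax":0,"ay":0,"az":0,"hand":-1},{"dx":0,"dy":0,"dz":0.08,"ax":0,"ay":0,"az":0,"hand":-1},{"dx":0,"dy":0,"dz":0.12,"ax":0,"ay":0,"az":0,"hand":-1},{"dx":0,"dy":0,"dz":0.156,"ax":0,"ay":0,"az":0,"hand":-1},{"dx":0,"dy":0,"dz":0.156,"ax":0,"ay":0,"az":0,"hand":-1},{"dx":0,"dy":0,"dz":0.156,"ax":0,"ay":0,"az":0,"hand":-1}]'
python3 - <<'E'
from h import *
w=snap("wrist","w7");e=arm.sense();print(e["time_s"],e["position"],e["tool_rot"]);p=e["position"]
im=w["frame"]
print(proj(w,[.5785,.1456,.063]),proj(w,[.5785,.1456,.029]))
cv2.imwrite("pics/w7c.png",cv2.resize(im[120:300,220:440],None,fx=3,fy=3,interpolation=cv2.INTER_CUBIC))
w=snap("scene","s7")
cv2.imwrite("pics/s7c.png",cv2.resize(w["frame"][190:290,330:450],None,fx=5,fy=5,interpolation=cv2.INTER_CUBIC))
E
```

```text
time_s: 6.22
position: [0.5801, 0.1455, 0.2031]
tool_rot: [179.6, -0.2, 76.4]
contact_force: [-0.4, 0.3, -1.2]
opening: 0.0857
6.2667 [0.57917887 0.14533977 0.20012249] [ 1.79893694e+02 -4.70698191e-02  7.64326513e+01]
[324.90660507 221.0472162 ] [324.8490926  209.81582935]
```

View pics/w7c.png

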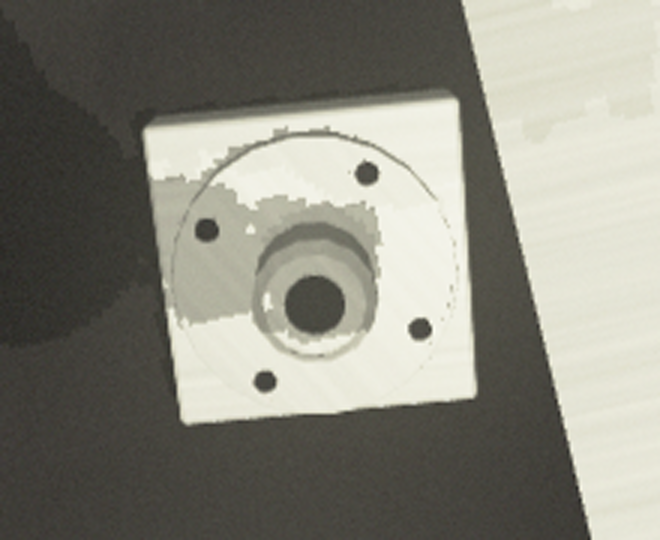

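View pics/s7c.png

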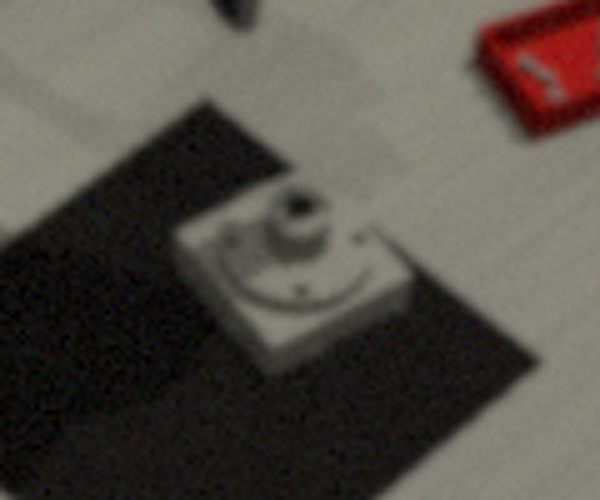

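The flange sits centred: its hole is at (325,221) against a predicted (325,221). Next is the shaft.

```bash
python3 -m jog '[{"dx":-0.122,"dy":0.2565,"dz":0,"ax":0,"ay":0,"az":0.13,"hand":-1},{"dx":-0.122,"dy":0.2565,"dz":0,"ax":0,"ay":0,"az":0.13,"hand":-1},{"dx":-0.122,"dy":0.2565,"dz":0,"ax":0,"ay":0,"az":0.13,"hand":-1},{"dx":-0.122,"dy":0.2565,"dz":0,"ax":0,"ay":0,"az":0.13,"hand":-1},{"dx":-0.122,"dy":0.2565,"dz":0,"ax":0,"ay":0,"az":0.13,"hand":-1},{"dx":-0.122,"dy":0.2565,"dz":0,"ax":0,"ay":0,"az":0.13,"hand":-1},{"dx":-0.122,"dy":0.2565,"dz":0,"ax":0,"ay":0,"az":0.13,"hand":-1},{"dx":-0.122,"dy":0.2565,"dz":0,"ax":0,"ay":0,"az":0.13,"hand":-1},{"dx":-0.122,"dy":0.2565,"dz":0,"ax":0,"ay":0,"az":0.13,"hand":-1},{"dx":-0.122,"dy":0.2565,"dz":0,"ax":0,"ay":0,"az":0.13,"hand":-1},{"dx":-0.122,"dy":0.2565,"dz":0,"ax":0,"ay":0,"az":0.13,"hand":-1}]'
python3 - <<'E'
from h import *
w=snap("wrist","w8");e=arm.sense();print(e["time_s"],e["position"],e["tool_rot"]);np.savez("w8.npz",view=w["view"])
E
```

```text
time_s: 7.23
position: [0.4572, 0.4005, 0.1981]
tool_rot: [-179.9, 0.1, 83.8]
contact_force: [-0.3, 0.8, 0.4]
opening: 0.0853
7.2833 [0.45740574 0.40042333 0.19846232] [-1.79959622e+02  6.70011211e-02  8.37715348e+01]
```

View pics/w8.png

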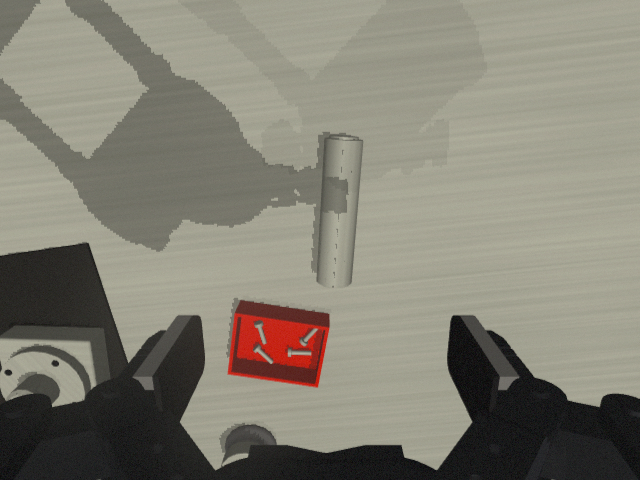

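The shaft runs from about (343.5,137) to (335,284).

```bash
python3 - <<'E'
from h import *
w=snap("wrist");e=arm.sense();print(e["position"])
a=plane(w,343.5,137,.015);b=plane(w,334.7,283.5,.015);d=b-a
print(a,b,(a+b)/2,np.linalg.norm(d),np.degrees(np.arctan2(d[1],d[0])))
for u in(324,362):print(plane(w,u,139,.015))
for u in(317,352):print(plane(w,u,283.5,.015))
im=w["frame"];cv2.imwrite("pics/w8c.png",cv2.resize(im[125:300,290:390],None,fx=3.4,fy=3.4,interpolation=cv2.INTER_CUBIC))
E
```

```text
[0.45748638 0.40046399 0.19883756]
[0.40227127 0.41960815 0.015     ] [0.52030091 0.40067638 0.015     ] [0.46128609 0.41014226 0.015     ] 0.11953831417090048 -9.112535998608482
[0.40211873 0.40481625 0.015     ]
[0.40526545 0.43336205 0.015     ]
[0.51868055 0.385923   0.015     ]
[0.5218845  0.41509491 0.015     ]
```

View pics/w8c.png

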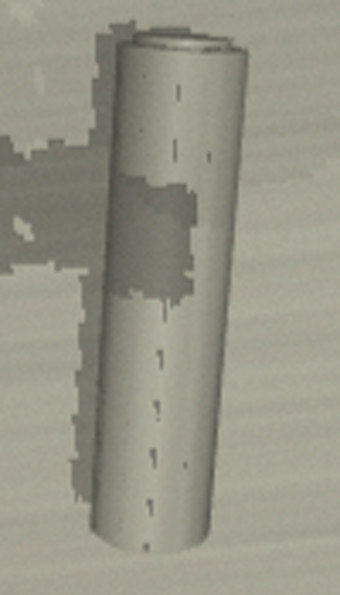

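```bash
python3 -m jog '[{"dx":0.004,"dy":0.009,"dz":-0.04,"ax":0,"ay":0,"az":-0.05,"hand":-1},{"dx":0.004,"dy":0.009,"dz":-0.08,"ax":0,"ay":0,"az":-0.05,"hand":-1},{"dx":0.004,"dy":0.009,"dz":-0.12,"ax":0,"ay":0,"az":-0.05,"hand":-1},{"dx":0.004,"dy":0.009,"dz":-0.15,"ax":0,"ay":0,"az":-0.05,"hand":-1},{"dx":0.004,"dy":0.009,"dz":-0.17,"ax":0,"ay":0,"az":-0.05,"hand":-1},{"dx":0.004,"dy":0.009,"dz":-0.185,"ax":0,"ay":0,"az":-0.05,"hand":-1},{"dx":0.004,"dy":0.009,"dz":-0.191,"ax":0,"ay":0,"az":-0.05,"hand":-1},{"dx":0.004,"dy":0.009,"dz":-0.191,"ax":0,"ay":0,"az":-0.05,"hand":-1}]'
python3 - <<'E'
from h import *
w=snap("wrist","w9");e=arm.sense();print(e["time_s"],e["position"],e["tool_rot"])
E
```

```text
time_s: 8.0
position: [0.4604, 0.4092, 0.0063]
tool_rot: [-179.9, 0.2, 80.9]
contact_force: [-0.4, -0.1, 0.6]
opening: 0.0855
8.05 [0.46108593 0.4099949  0.00813738] [-1.79970503e+02  3.47362049e-02  8.09473954e+01]
```

View pics/w9.png

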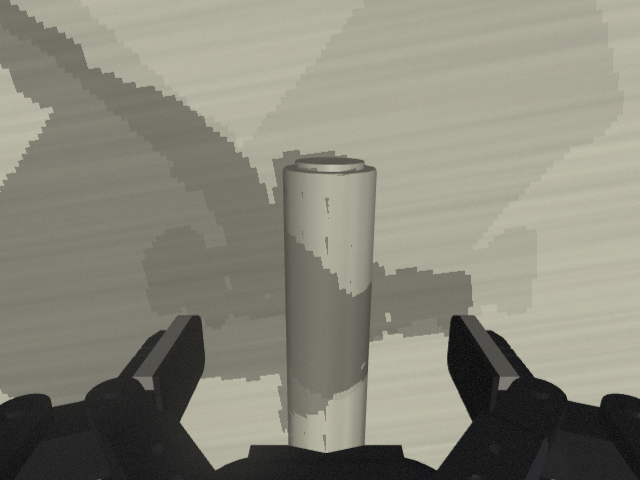

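The shaft lies centred between the pads, at u ≈ 328. I'll close and lift.

```bash
python3 -m jog '[{"dx":0,"dy":0,"dz":0,"ax":0,"ay":0,"az":0,"hand":1},{"dx":0,"dy":0,"dz":0,"ax":0,"ay":0,"az":0,"hand":1},{"dx":0,"dy":0,"dz":0,"ax":0,"ay":0,"az":0,"hand":1},{"dx":0,"dy":0,"dz":0,"ax":0,"ay":0,"az":0,"hand":1},{"dx":0,"dy":0,"dz":0,"ax":0,"ay":0,"az":0,"hand":1},{"dx":0,"dy":0,"dz":0,"ax":0,"ay":0,"az":0,"hand":1},{"dx":0,"dy":0,"dz":0,"ax":0,"ay":0,"az":0,"hand":1},{"dx":0,"dy":0,"dz":0,"ax":0,"ay":0,"az":0,"hand":1},{"dx":0,"dy":0,"dz":0.03,"ax":0,"ay":0,"az":0,"hand":1},{"dx":0,"dy":0,"dz":0.07,"ax":0,"ay":0,"az":0,"hand":1},{"dx":0,"dy":0,"dz":0.11,"ax":0,"ay":0,"az":0,"hand":1},{"dx":0,"dy":0,"dz":0.142,"ax":0,"ay":0,"az":0,"hand":1},{"dx":0,"dy":0,"dz":0.142,"ax":0,"ay":0,"az":0,"hand":1},{"dx":0,"dy":0,"dz":0.142,"ax":0,"ay":0,"az":0,"hand":1}]'
python3 - <<'E'
from h import *
w=snap("wrist","w10");e=arm.sense();print(e["time_s"],e["position"],e["tool_rot"],e["contact_force"],e["opening"])
p=e["position"]
for s in(-.06,.06):
    y=np.radians(80.9-90); print(proj(w,p+[s*np.cos(y),s*np.sin(y),.007]))
E
```

```text
time_s: 9.22
position: [0.4614, 0.4114, 0.1517]
tool_rot: [179.9, -0.1, 81.0]
contact_force: [-0.4, -0.5, -5.7]
opening: 0.0276
9.2667 [0.46037649 0.41058195 0.14865312] [-1.79927302e+02  7.13278073e-02  8.10225506e+01] [-0.47831812  0.05407963 -5.91933138] 0.027877029292839584
[323.74623797 157.19256291]
[323.82770626 454.47979477]
```

View pics/w10.png

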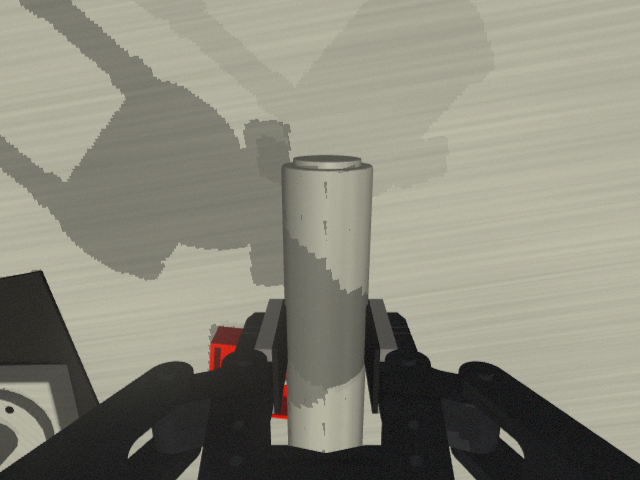

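```bash
python3 -m jog '[{"dx":0.127,"dy":-0.4045,"dz":0,"ax":0,"ay":0,"az":0.285,"hand":1},{"dx":0.127,"dy":-0.4045,"dz":0,"ax":0,"ay":0,"az":0.285,"hand":1},{"dx":0.127,"dy":-0.4045,"dz":0,"ax":0,"ay":0,"az":0.285,"hand":1},{"dx":0.127,"dy":-0.4045,"dz":0,"ax":0,"ay":0,"az":0.285,"hand":1},{"dx":0.127,"dy":-0.4045,"dz":0,"ax":0,"ay":0,"az":0.285,"hand":1},{"dx":0.127,"dy":-0.4045,"dz":0,"ax":0,"ay":0,"az":0.285,"hand":1},{"dx":0.127,"dy":-0.4045,"dz":0,"ax":0,"ay":0,"az":0.285,"hand":1},{"dx":0.127,"dy":-0.4045,"dz":0,"ax":0,"ay":0,"az":0.285,"hand":1},{"dx":0.127,"dy":-0.4045,"dz":0,"ax":0,"ay":0,"az":0.285,"hand":1},{"dx":0.127,"dy":-0.4045,"dz":0,"ax":0,"ay":0,"az":0.285,"hand":1},{"dx":0.127,"dy":-0.4045,"dz":0,"ax":0,"ay":0,"az":0.285,"hand":1},{"dx":0.127,"dy":-0.4045,"dz":0,"ax":0,"ay":0,"az":0.285,"hand":1},{"dx":0.127,"dy":-0.4045,"dz":0,"ax":0,"ay":0,"az":0.285,"hand":1},{"dx":0.127,"dy":-0.4045,"dz":0,"ax":0,"ay":0,"az":0.285,"hand":1}]'
python3 - <<'E'
from h import *
w=snap("wrist","w11");e=arm.sense();print(e["time_s"],e["position"],e["tool_rot"],e["contact_force"],e["opening"])
im=w["frame"];cv2.imwrite("pics/w11c.png",cv2.resize(im[120:320,90:290],None,fx=3,fy=3,interpolation=cv2.INTER_CUBIC))
E
```

```text
time_s: 10.43
position: [0.5867, 0.0073, 0.1477]
tool_rot: [-179.8, -0.1, 97.4]
contact_force: [-1.0, -0.1, -6.3]
opening: 0.0274
10.4833 [0.58687418 0.00767001 0.1484575 ] [-1.79834434e+02 -6.40526965e-02  9.74339592e+01] [ 0.16580725  0.89190992 -4.88902208] 0.027653689408659903
```

View pics/w11.png

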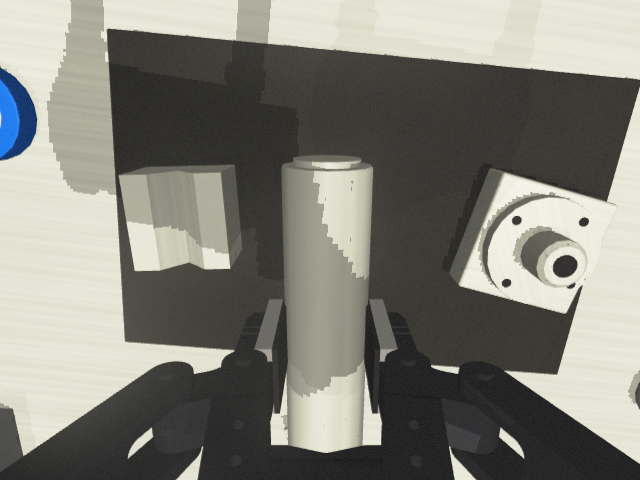

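View pics/w11c.png

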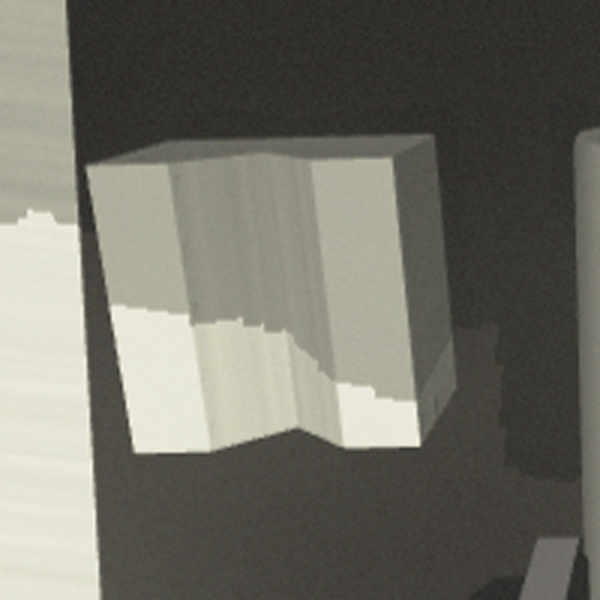

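V-block top corners in w11 are at (118.7,175), (221,172.3), (230,268.7) and (134.3,271). The groove edges also show.

```bash
python3 - <<'E'
from h import *
w=snap("wrist");e=arm.sense();p=e["position"];print(p)
f=lambda x,y,z=.044:plane(w,90+x/3,120+y/3,z)[:2]
C=np.array([f(86,165),f(393,157),f(420,446),f(133,453)]);print(C,C.mean(0),[np.linalg.norm(C[i]-C[i-1]).round(4) for i in range(4)])
G=[(f(168,165),f(211,451)),(f(311,160),f(343,447))]
for a,b in G+[(C[0],C[3]),(C[1],C[2])]:
    d=b-a;print(a,b,np.degrees(np.arctan2(d[1],d[0])))
print("groove centre",np.mean([np.mean(g,0) for g in G],0))
# held shaft: side silhouettes
z=p[2]+.007
for v,l,r in((170,282.5,373.5),(240,284.5,371),(440,288.5,364)):
    a=plane(w,l,v,z);b=plane(w,r,v,z);print((a+b)/2)
E
```

```text
[0.58709986 0.00777461 0.14909095]
[[ 0.56292721 -0.11808703]
 [ 0.55368514 -0.05865354]
 [ 0.6132278  -0.04968209]
 [ 0.62246957 -0.10920668]] [ 0.58807743 -0.08390734] [np.float64(0.0602), np.float64(0.0601), np.float64(0.0602), np.float64(0.0602)]
[ 0.56087572 -0.10219268] [ 0.61993331 -0.09301288] 8.835246204763786
[ 0.55631951 -0.07450422] [ 0.61550811 -0.06564428] 8.513391427843866
[ 0.56292721 -0.11808703] [ 0.62246957 -0.10920668] 8.482758084843898
[ 0.55368514 -0.05865354] [ 0.6132278  -0.04968209] 8.568449487172256
groove centre [ 0.58815916 -0.08383851]
[0.53010252 0.00069792 0.15609095]
[0.55326453 0.00364695 0.15609095]
[0.63469203 0.01370353 0.15609095]
```

The V-block measures 60.2 mm square, with its centre at (0.5881, -0.0839) and a yaw of 8.6°. I'll move over it and descend partway.

```bash
python3 -m jog '[{"dx":0,"dy":-0.04,"dz":0,"ax":0,"ay":0,"az":0.023,"hand":1},{"dx":0,"dy":-0.08,"dz":0,"ax":0,"ay":0,"az":0.023,"hand":1},{"dx":0,"dy":-0.0917,"dz":-0.03,"ax":0,"ay":0,"az":0.023,"hand":1},{"dx":0,"dy":-0.0917,"dz":-0.06,"ax":0,"ay":0,"az":0.023,"hand":1},{"dx":0,"dy":-0.0917,"dz":-0.085,"ax":0,"ay":0,"az":0.023,"hand":1},{"dx":0,"dy":-0.0917,"dz":-0.095,"ax":0,"ay":0,"az":0.023,"hand":1},{"dx":0,"dy":-0.0917,"dz":-0.095,"ax":0,"ay":0,"az":0.023,"hand":1},{"dx":0,"dy":-0.0917,"dz":-0.095,"ax":0,"ay":0,"az":0.023,"hand":1}]'
python3 - <<'E'
from h import *
w=snap("wrist","w12");e=arm.sense();print(e["time_s"],e["position"],e["tool_rot"],e["contact_force"],e["opening"])
E
```

```text
time_s: 11.2
position: [0.5878, -0.0844, 0.0557]
tool_rot: [-180.0, -0.0, 98.8]
contact_force: [0.6, -0.3, -4.8]
opening: 0.0279
11.25 [ 0.58875088 -0.08476388  0.05724159] [1.79861500e+02 5.02419168e-02 9.87375245e+01] [ 0.01092593 -0.06525082 -4.4350117 ] 0.02793106143720231
```

View pics/w12.png

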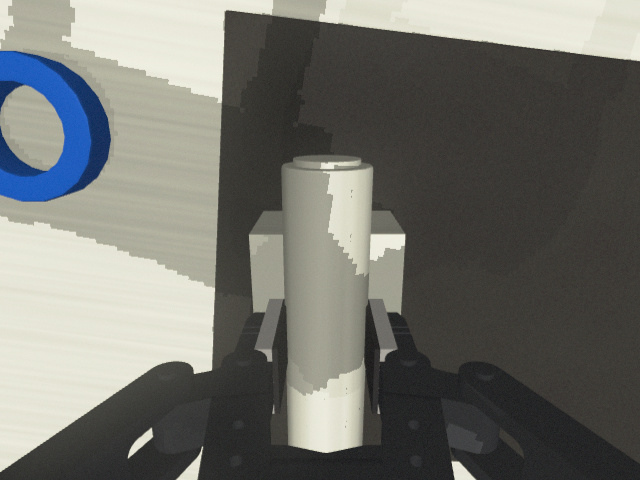

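The shaft is aligned, with the block spanning u 249–405, centre 327. I'll lower in small steps and watch the force.

```bash
python3 -m jog '[{"dx":0,"dy":0.0005,"dz":-0.004,"ax":0,"ay":0,"az":0,"hand":1},{"dx":0,"dy":0.0005,"dz":-0.007,"ax":0,"ay":0,"az":0,"hand":1},{"dx":0,"dy":0.0005,"dz":-0.008,"ax":0,"ay":0,"az":0,"hand":1},{"dx":0,"dy":0.0005,"dz":-0.008,"ax":0,"ay":0,"az":0,"hand":1}]'; python3 -m jog '[{"dx":0,"dy":0,"dz":-0.0015,"ax":0,"ay":0,"az":0,"hand":1},{"dx":0,"dy":0,"dz":-0.0015,"ax":0,"ay":0,"az":0,"hand":1}]'
python3 -m jog '[{"dx":0,"dy":0,"dz":-0.0015,"ax":0,"ay":0,"az":0,"hand":1},{"dx":0,"dy":0,"dz":-0.0015,"ax":0,"ay":0,"az":0,"hand":1}]'
```

```text
time_s: 11.58
position: [0.5878, -0.0849, 0.0475]
tool_rot: [180.0, 0.0, 98.7]
contact_force: [-0.1, 0.0, -6.1]
opening: 0.028
time_s: 11.75
position: [0.5881, -0.0848, 0.0466]
tool_rot: [179.9, -0.0, 98.7]
contact_force: [-1.7, 1.5, -2.4]
opening: 0.0277
time_s: 11.92
position: [0.5883, -0.0844, 0.0462]
tool_rot: [179.9, -0.0, 98.7]
contact_force: [-3.6, 4.1, 4.3]
opening: 0.0273
```

```bash
python3 -m jog '[{"dx":0,"dy":0,"dz":0,"ax":0,"ay":0,"az":0,"hand":-1},{"dx":0,"dy":0,"dz":0,"ax":0,"ay":0,"az":0,"hand":-1},{"dx":0,"dy":0,"dz":0,"ax":0,"ay":0,"az":0,"hand":-1},{"dx":0,"dy":0,"dz":0,"ax":0,"ay":0,"az":0,"hand":-1},{"dx":0,"dy":0,"dz":0,"ax":0,"ay":0,"az":0,"hand":-1},{"dx":0,"dy":0,"dz":0.04,"ax":0,"ay":0,"az":0,"hand":-1},{"dx":0,"dy":0,"dz":0.08,"ax":0,"ay":0,"az":0,"hand":-1},{"dx":0,"dy":0,"dz":0.12,"ax":0,"ay":0,"az":0,"hand":-1},{"dx":0,"dy":0,"dz":0.156,"ax":0,"ay":0,"az":0,"hand":-1},{"dx":0,"dy":0,"dz":0.156,"ax":0,"ay":0,"az":0,"hand":-1},{"dx":0,"dy":0,"dz":0.156,"ax":0,"ay":0,"az":0,"hand":-1}]'
python3 - <<'E'
from h import *
w=snap("wrist","w13");e=arm.sense();print(e["time_s"],e["position"],e["tool_rot"])
c=np.array([.5881,-.0839,.0512]);y=np.radians(8.6);d=np.array([np.cos(y),np.sin(y),0])
print(proj(w,c-.06*d),proj(w,c+.06*d))
E
```

```text
time_s: 12.83
position: [0.5891, -0.0853, 0.2041]
tool_rot: [179.6, 0.1, 98.7]
contact_force: [-0.7, 0.7, -0.3]
opening: 0.0854
12.8833 [ 0.58819852 -0.08508784  0.20117203] [1.79884250e+02 4.76922521e-02 9.86579086e+01]
[328.90127637 132.11846027] [328.55427828 293.6139061 ]
```

View pics/w13.png

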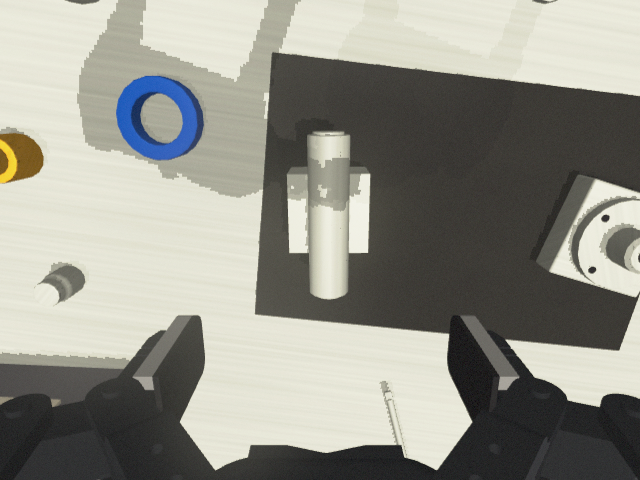

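The shaft lies in the groove with its ends at v ≈ 133 and 297 (predicted 132 and 294), so within about 2 mm. Next is the grey bearing at top (473,248); the three blue rings stay where they are.

```bash
python3 -m jog '[{"dx":-0.152,"dy":-0.2,"dz":0,"ax":0,"ay":0,"az":-0.5,"hand":-1},{"dx":-0.152,"dy":-0.2,"dz":0,"ax":0,"ay":0,"az":-0.5,"hand":-1},{"dx":-0.152,"dy":-0.2,"dz":0,"ax":0,"ay":0,"az":-0.5,"hand":-1},{"dx":-0.152,"dy":-0.2,"dz":0,"ax":0,"ay":0,"az":-0.5,"hand":-1},{"dx":-0.152,"dy":-0.2,"dz":0,"ax":0,"ay":0,"az":-0.5,"hand":-1},{"dx":-0.152,"dy":-0.2,"dz":0,"ax":0,"ay":0,"az":-0.5,"hand":-1},{"dx":-0.152,"dy":-0.2,"dz":0,"ax":0,"ay":0,"az":-0.5,"hand":-1},{"dx":-0.152,"dy":-0.2,"dz":0,"ax":0,"ay":0,"az":-0.5,"hand":-1},{"dx":-0.152,"dy":-0.2,"dz":0,"ax":0,"ay":0,"az":-0.5,"hand":-1},{"dx":-0.152,"dy":-0.2,"dz":0,"ax":0,"ay":0,"az":-0.5,"hand":-1}]'
python3 - <<'E'
from h import *
w=snap("wrist","w14");e=arm.sense();print(e["time_s"],e["position"],e["tool_rot"])
print(proj(w,[.436,-.285,.018]))
im=w["frame"];cv2.imwrite("pics/w14c.png",cv2.resize(im[140:290,250:400],None,fx=4,fy=4,interpolation=cv2.INTER_CUBIC))
E
```

```text
time_s: 13.72
position: [0.4362, -0.2838, 0.1991]
tool_rot: [-179.9, -0.1, 70.1]
contact_force: [1.0, 0.1, -0.4]
opening: 0.0852
13.7667 [ 0.43647137 -0.28365644  0.19943431] [-1.79934736e+02 -4.41607087e-02  7.01344871e+01]
[324.02592747 211.73782433]
```

View pics/w14.png

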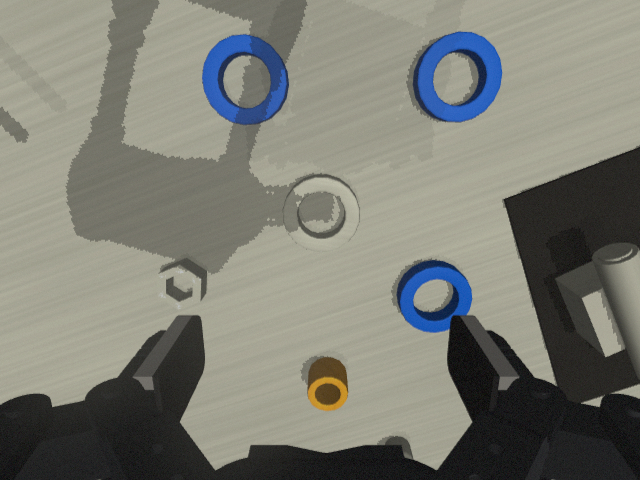

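View pics/w14c.png

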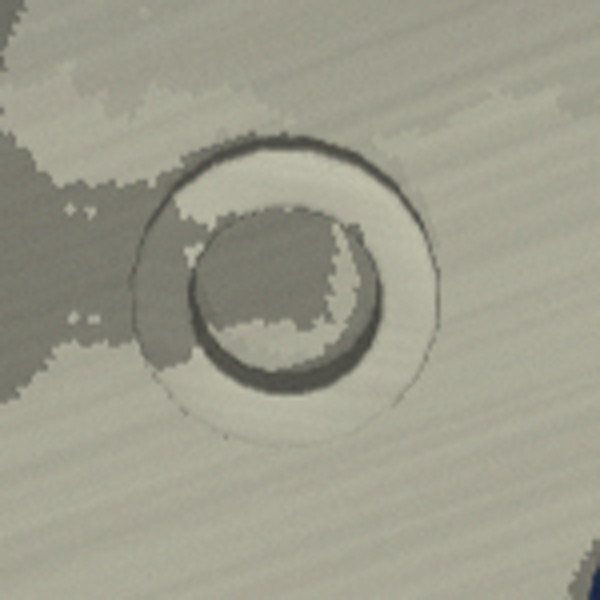

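The grey bearing is centred at (321.5,214.6). The blue rings at (245,80), (457,78) and (435,296) are clear of the fingers.

```bash
python3 - <<'E'
from h import *
w=snap("wrist");e=arm.sense();p=e["position"]
b=plane(w,321.5,214.6,.018);print(p,b,b-p)
n=plane(w,183,283,.018);u=plane(w,327.5,393,.032);print("nut",n,"bush",u)
for a,c in(((250+132/4,215),(250+110,215)),((250+190/4,215),(250+382/4,215))):print(np.linalg.norm(plane(w,*a,.018)-plane(w,*c,.018)))
t=snap("top","t14")
E
```

```text
[ 0.43656291 -0.28367611  0.19966017] [ 0.43783855 -0.28764317  0.018     ] [ 0.00127564 -0.00396706 -0.18166017]
nut [ 0.45338447 -0.4161172   0.018     ] bush [ 0.58590566 -0.33613651  0.032     ]
0.060991483255501626
0.038020664773711084
```

```bash
python3 -m jog '[{"dx":0.001,"dy":-0.0035,"dz":-0.04,"ax":0,"ay":0,"az":0,"hand":-1},{"dx":0.001,"dy":-0.0035,"dz":-0.08,"ax":0,"ay":0,"az":0,"hand":-1},{"dx":0.001,"dy":-0.0035,"dz":-0.12,"ax":0,"ay":0,"az":0,"hand":-1},{"dx":0.001,"dy":-0.0035,"dz":-0.15,"ax":0,"ay":0,"az":0,"hand":-1},{"dx":0.001,"dy":-0.0035,"dz":-0.17,"ax":0,"ay":0,"az":0,"hand":-1},{"dx":0.001,"dy":-0.0035,"dz":-0.17,"ax":0,"ay":0,"az":0,"hand":-1},{"dx":0.001,"dy":-0.0035,"dz":-0.17,"ax":0,"ay":0,"az":0,"hand":-1}]'
python3 - <<'E'
from h import *
w=snap("wrist","w15");e=arm.sense();print(e["time_s"],e["position"],e["tool_rot"],proj(w,[.4378,-.2876,.018]))
p=e["position"];b=plane(w,325.6,240,.018)
E
```

```text
time_s: 14.45
position: [0.4366, -0.2873, 0.0295]
tool_rot: [-179.9, -0.0, 70.1]
contact_force: [1.0, 0.4, 1.0]
opening: 0.0855
14.5 [ 0.43760592 -0.28822262  0.03145053] [1.79942128e+02 1.57631202e-02 7.00815352e+01] [326.32974394 309.2145013 ]
```

View pics/w15.png

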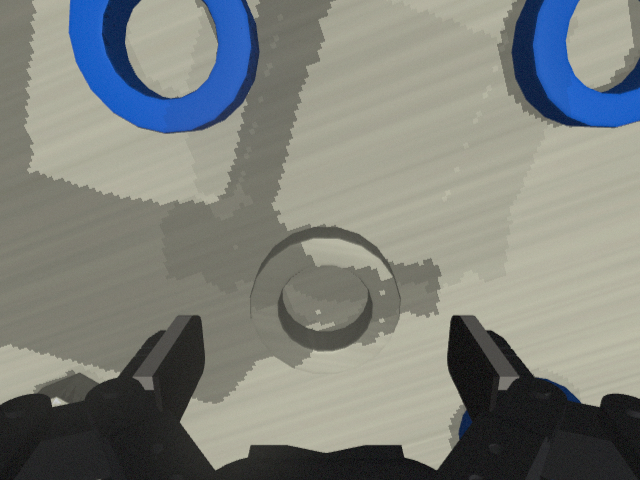

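```bash
python3 -m jog '[{"dx":0,"dy":0,"dz":-0.018,"ax":0,"ay":0,"az":0,"hand":-1},{"dx":0,"dy":0,"dz":-0.029,"ax":0,"ay":0,"az":0,"hand":-1},{"dx":0,"dy":0,"dz":-0.029,"ax":0,"ay":0,"az":0,"hand":-1},{"dx":0,"dy":0,"dz":-0.029,"ax":0,"ay":0,"az":0,"hand":1},{"dx":0,"dy":0,"dz":-0.029,"ax":0,"ay":0,"az":0,"hand":1},{"dx":0,"dy":0,"dz":-0.029,"ax":0,"ay":0,"az":0,"hand":1},{"dx":0,"dy":0,"dz":-0.029,"ax":0,"ay":0,"az":0,"hand":1},{"dx":0,"dy":0,"dz":-0.029,"ax":0,"ay":0,"az":0,"hand":1},{"dx":0,"dy":0,"dz":-0.029,"ax":0,"ay":0,"az":0,"hand":1}]'
python3 - <<'E'
from h import *
w=snap("wrist","w16");e=arm.sense();print(e["time_s"],e["position"],e["contact_force"])
E
```

```text
time_s: 15.25
position: [0.4378, -0.2891, 0.0036]
tool_rot: [179.8, 0.0, 70.0]
contact_force: [-0.7, 1.5, 6.7]
opening: 0.0586
15.3 [ 0.43781252 -0.28916308  0.00359432] [-0.48921112  0.96501332  6.30867048]
```

View pics/w16.png

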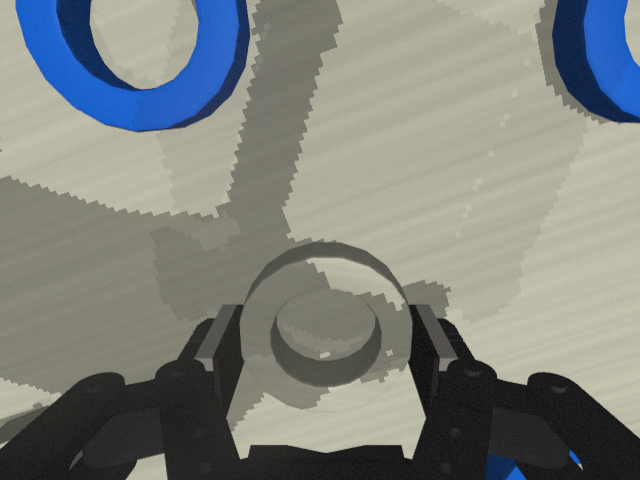

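```bash
python3 -m jog '[{"dx":0,"dy":0,"dz":0.02,"ax":0,"ay":0,"az":0,"hand":1},{"dx":0,"dy":0,"dz":0.05,"ax":0,"ay":0,"az":0,"hand":1},{"dx":0,"dy":0,"dz":0.09,"ax":0,"ay":0,"az":0,"hand":1},{"dx":0,"dy":0,"dz":0.129,"ax":0,"ay":0,"az":0,"hand":1},{"dx":0.141,"dy":0.4335,"dz":0.129,"ax":0,"ay":0,"az":0,"hand":1},{"dx":0.141,"dy":0.4335,"dz":0.129,"ax":0,"ay":0,"az":0,"hand":1},{"dx":0.141,"dy":0.4335,"dz":0.129,"ax":0,"ay":0,"az":0,"hand":1},{"dx":0.141,"dy":0.4335,"dz":0.129,"ax":0,"ay":0,"az":0,"hand":1},{"dx":0.141,"dy":0.4335,"dz":0.129,"ax":0,"ay":0,"az":0,"hand":1},{"dx":0.141,"dy":0.4335,"dz":0.129,"ax":0,"ay":0,"az":0,"hand":1},{"dx":0.141,"dy":0.4335,"dz":0.129,"ax":0,"ay":0,"az":0,"hand":1},{"dx":0.141,"dy":0.4335,"dz":0.129,"ax":0,"ay":0,"az":0,"hand":1},{"dx":0.141,"dy":0.4335,"dz":0.129,"ax":0,"ay":0,"az":0,"hand":1},{"dx":0.141,"dy":0.4335,"dz":0.129,"ax":0,"ay":0,"az":0,"hand":1},{"dx":0.141,"dy":0.4335,"dz":0.129,"ax":0,"ay":0,"az":0,"hand":1},{"dx":0.141,"dy":0.4335,"dz":0.129,"ax":0,"ay":0,"az":0,"hand":1},{"dx":0.141,"dy":0.4335,"dz":0.129,"ax":0,"ay":0,"az":0,"hand":1},{"dx":0.141,"dy":0.4335,"dz":0.129,"ax":0,"ay":0,"az":0,"hand":1}]'
python3 - <<'E'
from h import *
w=snap("wrist","w17");e=arm.sense();print(e["time_s"],e["position"],e["tool_rot"],e["contact_force"],e["opening"])
p=e["position"];print(proj(w,p+[0,0,.0144]),proj(w,[.5785,.1456,.063]))
E
```

```text
time_s: 16.8
position: [0.5776, 0.145, 0.1301]
tool_rot: [-180.0, 0.0, 70.1]
contact_force: [0.1, -0.4, -1.7]
opening: 0.0595
16.85 [0.57765116 0.14429622 0.13031072] [1.79998257e+02 3.48167613e-02 6.99791134e+01] [-0.36950238  0.03814615 -1.78986213] 0.059230864102273295
[324.24292717 340.77054652] [327.71149424 260.97187417]
```

View pics/w17.png

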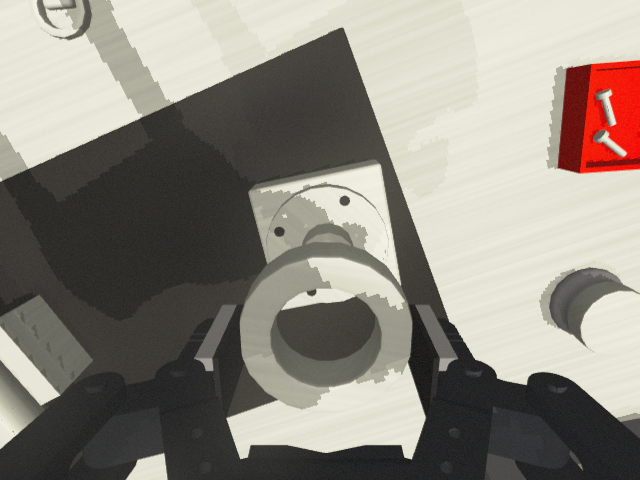

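```bash
python3 -m jog '[{"dx":0.0013,"dy":0,"dz":-0.03,"ax":0,"ay":0,"az":0,"hand":1},{"dx":0.0013,"dy":0,"dz":-0.05,"ax":0,"ay":0,"az":0,"hand":1},{"dx":0.0013,"dy":0,"dz":-0.055,"ax":0,"ay":0,"az":0,"hand":1},{"dx":0.0013,"dy":0,"dz":-0.055,"ax":0,"ay":0,"az":0,"hand":1},{"dx":0.0013,"dy":0,"dz":-0.055,"ax":0,"ay":0,"az":0,"hand":1}]'
python3 - <<'E'
from h import *
w=snap("wrist","w18");e=arm.sense();print(e["time_s"],e["position"],e["tool_rot"],e["contact_force"],e["opening"])
p=e["position"];print(proj(w,p+[0,0,.0144]),proj(w,[.5785,.1456,.063]))
cv2.imwrite("pics/w18c.png",cv2.resize(w["frame"][180:430,220:430],None,fx=2.4,fy=2.4,interpolation=cv2.INTER_CUBIC))
E
```

```text
time_s: 17.27
position: [0.5793, 0.1442, 0.0762]
tool_rot: [180.0, -0.0, 69.9]
contact_force: [-0.5, 0.0, -1.8]
opening: 0.0591
17.3167 [0.57982247 0.14446465 0.07717657] [ 1.79879128e+02 -6.92240208e-02  6.99522229e+01] [ 0.6310006   0.06807453 -1.52340341] 0.05906352730732617
[327.56627111 342.3289521 ] [328.74421117 301.75342542]
```

View pics/w18c.png

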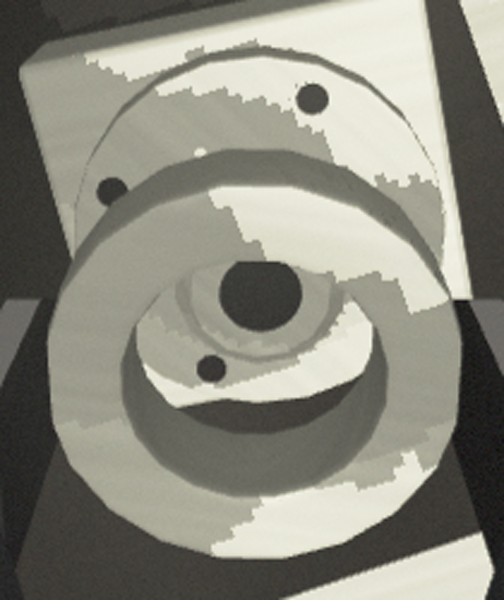

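```bash
python3 - <<'E'
from h import *
w=snap("wrist");e=arm.sense();p=e["position"];print(p)
f=lambda x,y,z:plane(w,220+x/2.4,180+y/2.4,z)
for z in(p[2]+.013,p[2]+.0144,p[2]+.016):
    a,b,c,d=f(256,261,z),f(254,496,z),f(122,370,z),f(387,370,z)
    oa,ob=f(255,184,z),f(252,558,z)
    print(z,(a+b)/2,np.linalg.norm(a-b),np.linalg.norm(c-d),(oa+ob)/2,np.linalg.norm(oa-ob))
print("spigot",f(260,293,.063))
E
```

```text
[0.58007695 0.14472472 0.07754806]
0.09054806228732058 [0.58029462 0.14432662 0.09054806] 0.03824972664149062 0.038077593956442106 [0.58014232 0.14414356 0.09054806] 0.06071253781773564
0.09194806228732058 [0.57951987 0.14460602 0.09194806] 0.03783328907623128 0.037663030457288776 [0.57936923 0.14442495 0.09194806] 0.06005154011528119
0.09354806228732059 [0.57863444 0.14492533 0.09354806] 0.037357360430220615 0.03718924360111353 [0.57848569 0.14474654 0.09354806] 0.05929611416961896
spigot [0.5795753  0.14557958 0.063     ]
```

The bearing is at (0.580, 0.1444) and the spigot at (0.5795, 0.1456). I'll shift +1 mm in y and lower.

```bash
python3 -m jog '[{"dx":0,"dy":0.0011,"dz":0,"ax":0,"ay":0,"az":0,"hand":1},{"dx":0,"dy":0.0011,"dz":-0.005,"ax":0,"ay":0,"az":0,"hand":1},{"dx":0,"dy":0.0011,"dz":-0.01,"ax":0,"ay":0,"az":0,"hand":1},{"dx":0,"dy":0.0011,"dz":-0.015,"ax":0,"ay":0,"az":0,"hand":1},{"dx":0,"dy":0.0011,"dz":-0.018,"ax":0,"ay":0,"az":0,"hand":1},{"dx":0,"dy":0.0011,"dz":-0.018,"ax":0,"ay":0,"az":0,"hand":1}]'; python3 -m jog '[{"dx":0,"dy":0,"dz":-0.005,"ax":0,"ay":0,"az":0,"hand":1},{"dx":0,"dy":0,"dz":-0.01,"ax":0,"ay":0,"az":0,"hand":1},{"dx":0,"dy":0,"dz":-0.013,"ax":0,"ay":0,"az":0,"hand":1},{"dx":0,"dy":0,"dz":-0.013,"ax":0,"ay":0,"az":0,"hand":1}]'
```

```text
time_s: 17.87
position: [0.5783, 0.1461, 0.0557]
tool_rot: [-179.9, 0.1, 70.0]
contact_force: [-0.2, -0.2, -0.9]
opening: 0.0591
time_s: 18.2
position: [0.5785, 0.1461, 0.043]
tool_rot: [-179.9, 0.1, 70.0]
contact_force: [0.4, 0.6, -0.8]
opening: 0.0589
```

```bash
python3 -m jog '[{"dx":0,"dy":0,"dz":-0.0015,"ax":0,"ay":0,"az":0,"hand":1},{"dx":0,"dy":0,"dz":-0.0015,"ax":0,"ay":0,"az":0,"hand":1}]';python3 -m jog '[{"dx":0,"dy":0,"dz":-0.0015,"ax":0,"ay":0,"az":0,"hand":1},{"dx":0,"dy":0,"dz":-0.0015,"ax":0,"ay":0,"az":0,"hand":1}]'
```

```text
time_s: 18.37
position: [0.5791, 0.1462, 0.0428]
tool_rot: [180.0, -0.0, 70.0]
contact_force: [0.4, -0.1, -2.1]
opening: 0.059
time_s: 18.53
position: [0.5793, 0.1462, 0.0426]
tool_rot: [179.9, -0.0, 70.0]
contact_force: [-3.3, -0.3, 4.2]
opening: 0.0586
```

It's seated. I'll release and rise.

```bash
python3 -m jog '[{"dx":0,"dy":0,"dz":0,"ax":0,"ay":0,"az":0,"hand":-1},{"dx":0,"dy":0,"dz":0,"ax":0,"ay":0,"az":0,"hand":-1},{"dx":0,"dy":0,"dz":0,"ax":0,"ay":0,"az":0,"hand":-1},{"dx":0,"dy":0,"dz":0,"ax":0,"ay":0,"az":0,"hand":-1},{"dx":0,"dy":0,"dz":0.04,"ax":0,"ay":0,"az":0,"hand":-1},{"dx":0,"dy":0,"dz":0.08,"ax":0,"ay":0,"az":0,"hand":-1},{"dx":0,"dy":0,"dz":0.12,"ax":0,"ay":0,"az":0,"hand":-1},{"dx":0,"dy":0,"dz":0.159,"ax":0,"ay":0,"az":0,"hand":-1},{"dx":0,"dy":0,"dz":0.159,"ax":0,"ay":0,"az":0,"hand":-1},{"dx":0,"dy":0,"dz":0.159,"ax":0,"ay":0,"az":0,"hand":-1}]'
python3 - <<'E'
from h import *
w=snap("wrist","w19");e=arm.sense();print(e["time_s"],e["position"],e["tool_rot"])
cv2.imwrite("pics/w19c.png",cv2.resize(w["frame"][120:320,220:440],None,fx=3,fy=3,interpolation=cv2.INTER_CUBIC))
w=snap("scene","s19");cv2.imwrite("pics/s19c.png",cv2.resize(w["frame"][190:340,260:450],None,fx=4,fy=4,interpolation=cv2.INTER_CUBIC))
E
```

```text
time_s: 19.37
position: [0.5805, 0.1464, 0.2043]
tool_rot: [179.6, -0.2, 70.0]
contact_force: [0.1, -0.7, -0.8]
opening: 0.0855
19.4167 [0.5795361  0.14624582 0.20120575] [ 1.79888105e+02 -6.55250224e-02  7.00132754e+01]
```

View pics/w19c.png

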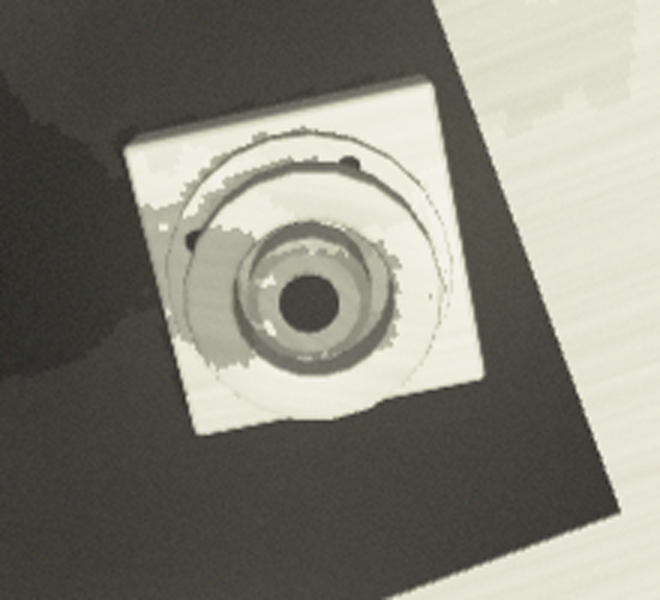

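View pics/s19c.png

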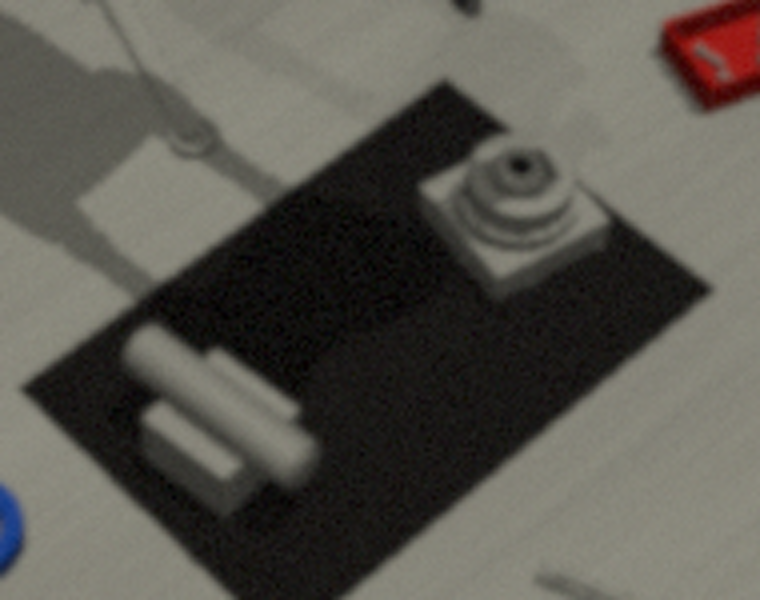

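The bearing sits round the spigot to within about 1 mm. Next is the nut.

```bash
python3 -m jog '[{"dx":-0.126,"dy":-0.5625,"dz":0,"ax":0,"ay":0,"az":0,"hand":-1},{"dx":-0.126,"dy":-0.5625,"dz":0,"ax":0,"ay":0,"az":0,"hand":-1},{"dx":-0.126,"dy":-0.5625,"dz":0,"ax":0,"ay":0,"az":0,"hand":-1},{"dx":-0.126,"dy":-0.5625,"dz":0,"ax":0,"ay":0,"az":0,"hand":-1},{"dx":-0.126,"dy":-0.5625,"dz":0,"ax":0,"ay":0,"az":0,"hand":-1},{"dx":-0.126,"dy":-0.5625,"dz":0,"ax":0,"ay":0,"az":0,"hand":-1},{"dx":-0.126,"dy":-0.5625,"dz":0,"ax":0,"ay":0,"az":0,"hand":-1},{"dx":-0.126,"dy":-0.5625,"dz":0,"ax":0,"ay":0,"az":0,"hand":-1},{"dx":-0.126,"dy":-0.5625,"dz":0,"ax":0,"ay":0,"az":0,"hand":-1},{"dx":-0.126,"dy":-0.5625,"dz":0,"ax":0,"ay":0,"az":0,"hand":-1},{"dx":-0.126,"dy":-0.5625,"dz":0,"ax":0,"ay":0,"az":0,"hand":-1},{"dx":-0.126,"dy":-0.5625,"dz":0,"ax":0,"ay":0,"az":0,"hand":-1},{"dx":-0.126,"dy":-0.5625,"dz":0,"ax":0,"ay":0,"az":0,"hand":-1},{"dx":-0.126,"dy":-0.5625,"dz":0,"ax":0,"ay":0,"az":0,"hand":-1},{"dx":-0.126,"dy":-0.5625,"dz":0,"ax":0,"ay":0,"az":0,"hand":-1},{"dx":-0.126,"dy":-0.5625,"dz":0,"ax":0,"ay":0,"az":0,"hand":-1},{"dx":-0.126,"dy":-0.5625,"dz":0,"ax":0,"ay":0,"az":0,"hand":-1},{"dx":-0.126,"dy":-0.5625,"dz":0,"ax":0,"ay":0,"az":0,"hand":-1}]'
python3 - <<'E'
from h import *
w=snap("wrist","w20");e=arm.sense();print(e["time_s"],e["position"],e["tool_rot"])
cv2.imwrite("pics/w20c.png",cv2.resize(w["frame"][170:260,280:370],None,fx=6,fy=6,interpolation=cv2.INTER_CUBIC))
print(proj(w,[.4534,-.4161,.018]))
E
```

```text
time_s: 20.97
position: [0.4533, -0.415, 0.1991]
tool_rot: [-179.9, -0.1, 70.1]
contact_force: [0.8, 0.5, 0.2]
opening: 0.0853
21.0167 [ 0.45350341 -0.41497433  0.19967994] [-1.79951118e+02 -4.23691288e-02  7.01093290e+01]
[324.34677543 212.05611195]
```

View pics/w20c.png

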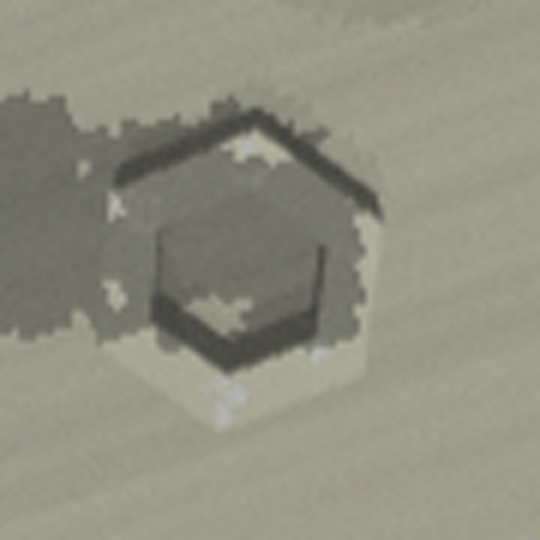

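```bash
python3 - <<'E'
from h import *
w=snap("wrist");e=arm.sense();p=e["position"]
V=[(253,128),(380,215),(365,380),(222,432),(105,345),(117,185)]
P=np.array([plane(w,280+x/6,170+y/6,.018)[:2] for x,y in V]);c=P.mean(0)
print(p,c,c-p[:2],[np.linalg.norm(P[i]-P[i-3]).round(4) for i in range(3)])
a=[np.degrees(np.arctan2(*(q-c)[::-1])) for q in P];print(np.round(a,1))
h=[(x)%60 for x in a];print(h) # vertex angle mod 60; flat normals = +30
E
```

```text
[ 0.45359726 -0.41500561  0.20008094] [ 0.45648952 -0.42078137] [ 0.00289225 -0.00577575] [np.float64(0.0416), np.float64(0.0405), np.float64(0.0421)]
[ 155.3   96.4   31.1  -27.   -84.5 -149.1]
[np.float64(35.273502920060025), np.float64(36.355070001050365), np.float64(31.09178065429653), np.float64(33.02096990590542), np.float64(35.456085615366774), np.float64(30.916139878202898)]
```

The nut is at (0.4565, -0.4208), measuring 41.4 mm across corners. Its flat normal lies at 63.7°.

```bash
python3 -m jog '[{"dx":0.003,"dy":-0.0055,"dz":-0.04,"ax":0,"ay":0,"az":-0.11,"hand":-1},{"dx":0.003,"dy":-0.0055,"dz":-0.08,"ax":0,"ay":0,"az":-0.11,"hand":-1},{"dx":0.003,"dy":-0.0055,"dz":-0.12,"ax":0,"ay":0,"az":-0.11,"hand":-1},{"dx":0.003,"dy":-0.0055,"dz":-0.15,"ax":0,"ay":0,"az":-0.11,"hand":-1},{"dx":0.003,"dy":-0.0055,"dz":-0.165,"ax":0,"ay":0,"az":-0.11,"hand":-1},{"dx":0.003,"dy":-0.0055,"dz":-0.165,"ax":0,"ay":0,"az":-0.11,"hand":-1},{"dx":0.003,"dy":-0.0055,"dz":-0.165,"ax":0,"ay":0,"az":-0.11,"hand":-1}]'
python3 - <<'E'
from h import *
w=snap("wrist","w21");e=arm.sense();print(e["time_s"],e["position"],e["tool_rot"],proj(w,[.4565,-.4208,.018]))
E
```

```text
time_s: 21.65
position: [0.4562, -0.4207, 0.0349]
tool_rot: [-179.9, -0.0, 63.8]
contact_force: [1.2, 0.2, -0.2]
opening: 0.0853
21.7 [ 0.45695609 -0.42166117  0.03686918] [1.79897008e+02 3.25294856e-02 6.37789854e+01] [325.95245425 301.40774627]
```

View pics/w21.png

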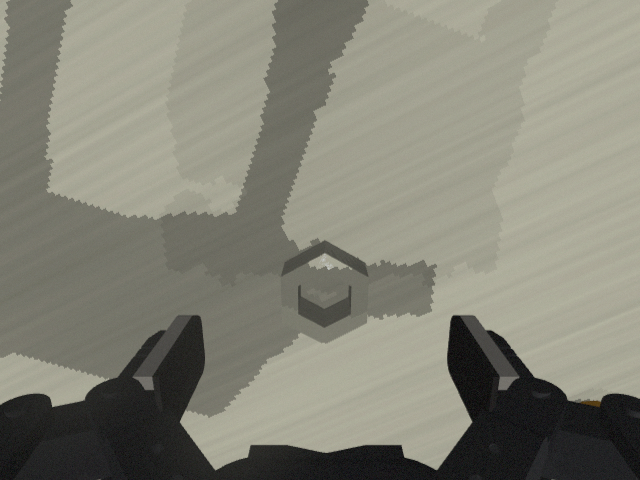

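The nut's flats are square to the jaws and it's centred at (325,300). I'll grip and lift.

```bash
python3 -m jog '[{"dx":0,"dy":0,"dz":-0.02,"ax":0,"ay":0,"az":0,"hand":-1},{"dx":0,"dy":0,"dz":-0.032,"ax":0,"ay":0,"az":0,"hand":-1},{"dx":0,"dy":0,"dz":-0.032,"ax":0,"ay":0,"az":0,"hand":-1},{"dx":0,"dy":0,"dz":-0.032,"ax":0,"ay":0,"az":0,"hand":1},{"dx":0,"dy":0,"dz":-0.032,"ax":0,"ay":0,"az":0,"hand":1},{"dx":0,"dy":0,"dz":-0.032,"ax":0,"ay":0,"az":0,"hand":1},{"dx":0,"dy":0,"dz":-0.032,"ax":0,"ay":0,"az":0,"hand":1},{"dx":0,"dy":0,"dz":-0.032,"ax":0,"ay":0,"az":0,"hand":1},{"dx":0,"dy":0,"dz":-0.032,"ax":0,"ay":0,"az":0,"hand":1},{"dx":0,"dy":0,"dz":-0.032,"ax":0,"ay":0,"az":0,"hand":1},{"dx":0,"dy":0,"dz":-0.032,"ax":0,"ay":0,"az":0,"hand":1}]'
python3 -m jog '[{"dx":0,"dy":0,"dz":0.03,"ax":0,"ay":0,"az":0,"hand":1},{"dx":0,"dy":0,"dz":0.07,"ax":0,"ay":0,"az":0,"hand":1},{"dx":0,"dy":0,"dz":0.11,"ax":0,"ay":0,"az":0,"hand":1},{"dx":0,"dy":0,"dz":0.147,"ax":0,"ay":0,"az":0,"hand":1},{"dx":0,"dy":0,"dz":0.147,"ax":0,"ay":0,"az":0,"hand":1}]'
python3 - <<'E'
from h import *
w=snap("wrist","w22");e=arm.sense();print(e["time_s"],e["position"],e["tool_rot"],e["contact_force"],e["opening"])
p=e["position"];print(proj(w,p+[0,0,.013]))
E
```

```text
time_s: 22.62
position: [0.4567, -0.4225, 0.0048]
tool_rot: [179.9, 0.0, 63.7]
contact_force: [-0.4, 0.4, 6.0]
opening: 0.0345
time_s: 23.03
position: [0.4583, -0.4241, 0.1606]
tool_rot: [179.2, 0.3, 63.7]
contact_force: [-0.3, -1.1, 1.3]
opening: 0.0339
23.0833 [ 0.45765276 -0.42346233  0.15648509] [179.46224659   0.19060725  63.71168408] [ 0.21254624 -0.77313719 -1.10963966] 0.034645551966943446
[326.63606658 330.08955705]
```

View pics/w22.png

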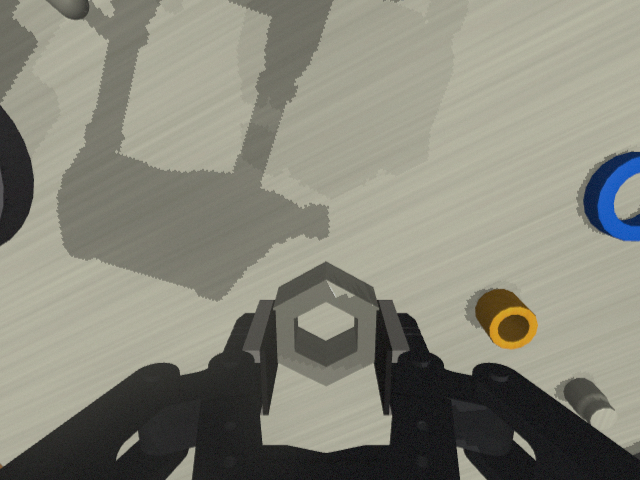

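```bash
python3 -m jog '[{"dx":0.1265,"dy":0.4528,"dz":0,"ax":0,"ay":0,"az":0.5,"hand":1},{"dx":0.1265,"dy":0.4528,"dz":0,"ax":0,"ay":0,"az":0.5,"hand":1},{"dx":0.1265,"dy":0.4528,"dz":0,"ax":0,"ay":0,"az":0.5,"hand":1},{"dx":0.1265,"dy":0.4528,"dz":0,"ax":0,"ay":0,"az":0.5,"hand":1},{"dx":0.1265,"dy":0.4528,"dz":0,"ax":0,"ay":0,"az":0.5,"hand":1},{"dx":0.1265,"dy":0.4528,"dz":0,"ax":0,"ay":0,"az":0.5,"hand":1},{"dx":0.1265,"dy":0.4528,"dz":0,"ax":0,"ay":0,"az":0.5,"hand":1},{"dx":0.1265,"dy":0.4528,"dz":0,"ax":0,"ay":0,"az":0.5,"hand":1},{"dx":0.1265,"dy":0.4528,"dz":0,"ax":0,"ay":0,"az":0.5,"hand":1},{"dx":0.1265,"dy":0.4528,"dz":0,"ax":0,"ay":0,"az":0.5,"hand":1},{"dx":0.1265,"dy":0.4528,"dz":0,"ax":0,"ay":0,"az":0.5,"hand":1},{"dx":0.1265,"dy":0.4528,"dz":0,"ax":0,"ay":0,"az":0.5,"hand":1},{"dx":0.1265,"dy":0.4528,"dz":0,"ax":0,"ay":0,"az":0.5,"hand":1},{"dx":0.1265,"dy":0.4528,"dz":0,"ax":0,"ay":0,"az":0.5,"hand":1},{"dx":0.1265,"dy":0.4528,"dz":-0.04,"ax":0,"ay":0,"az":0.5,"hand":1},{"dx":0.1265,"dy":0.4528,"dz":-0.08,"ax":0,"ay":0,"az":0.5,"hand":1},{"dx":0.1265,"dy":0.4528,"dz":-0.11,"ax":0,"ay":0,"az":0.5,"hand":1},{"dx":0.1265,"dy":0.4528,"dz":-0.125,"ax":0,"ay":0,"az":0.5,"hand":1},{"dx":0.1265,"dy":0.4528,"dz":-0.125,"ax":0,"ay":0,"az":0.5,"hand":1}]'
python3 - <<'E'
from h import *
w=snap("wrist","w23");e=arm.sense();print(e["time_s"],e["position"],e["tool_rot"],e["contact_force"],e["opening"])
E
```

```text
time_s: 24.67
position: [0.5786, 0.0289, 0.019]
tool_rot: [-179.4, 0.0, 92.2]
contact_force: [-1.3, -0.7, -1.3]
opening: 0.0344
24.7167 [0.58032985 0.02910376 0.02226769] [-1.79657303e+02  1.22025558e-02  9.22299588e+01] [-0.64350615 -0.03333676  0.20126799] 0.03457123194770485
```

View pics/w23.png

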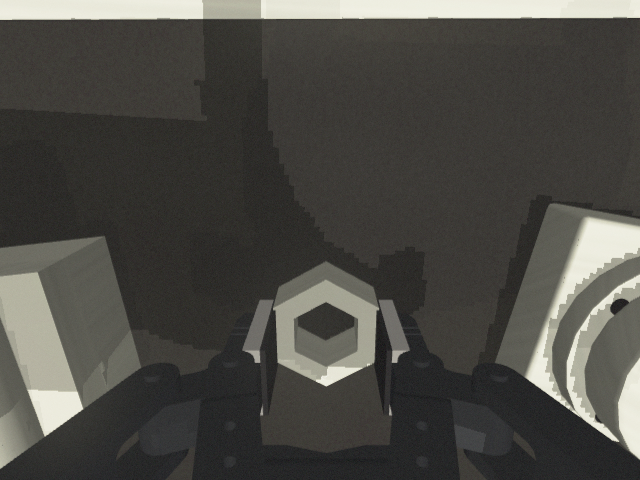

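```bash
python3 -m jog '[{"dx":0.001,"dy":0.001,"dz":-0.006,"ax":0,"ay":0,"az":0,"hand":1},{"dx":0.001,"dy":0.001,"dz":-0.012,"ax":0,"ay":0,"az":0,"hand":1},{"dx":0.001,"dy":0.001,"dz":-0.015,"ax":0,"ay":0,"az":0,"hand":1},{"dx":0.001,"dy":0.001,"dz":-0.015,"ax":0,"ay":0,"az":0,"hand":1}]'; python3 -m jog '[{"dx":0,"dy":0,"dz":-0.0025,"ax":0,"ay":0,"az":0,"hand":1},{"dx":0,"dy":0,"dz":-0.0025,"ax":0,"ay":0,"az":0,"hand":1}]'
```

```text
time_s: 25.05
position: [0.5837, 0.0318, 0.0104]
tool_rot: [180.0, 0.0, 92.4]
contact_force: [-0.7, -0.3, -0.9]
opening: 0.0345
time_s: 25.22
position: [0.5843, 0.032, 0.0088]
tool_rot: [179.9, 0.0, 92.4]
contact_force: [-0.1, 0.7, 0.4]
opening: 0.0345
```

```bash
python3 -m jog '[{"dx":-0.001,"dy":-0.001,"dz":-0.0015,"ax":0,"ay":0,"az":0,"hand":1},{"dx":-0.001,"dy":-0.001,"dz":-0.0015,"ax":0,"ay":0,"az":0,"hand":1},{"dx":-0.001,"dy":-0.001,"dz":-0.0015,"ax":0,"ay":0,"az":0,"hand":-1},{"dx":-0.001,"dy":-0.001,"dz":-0.0015,"ax":0,"ay":0,"az":0,"hand":-1},{"dx":-0.001,"dy":-0.001,"dz":-0.0015,"ax":0,"ay":0,"az":0,"hand":-1},{"dx":-0.001,"dy":-0.001,"dz":-0.0015,"ax":0,"ay":0,"az":0,"hand":-1},{"dx":-0.001,"dy":-0.001,"dz":0.04,"ax":0,"ay":0,"az":0,"hand":-1},{"dx":-0.001,"dy":-0.001,"dz":0.08,"ax":0,"ay":0,"az":0,"hand":-1},{"dx":-0.001,"dy":-0.001,"dz":0.12,"ax":0,"ay":0,"az":0,"hand":-1},{"dx":-0.001,"dy":-0.001,"dz":0.16,"ax":0,"ay":0,"az":0,"hand":-1},{"dx":-0.001,"dy":-0.001,"dz":0.192,"ax":0,"ay":0,"az":0,"hand":-1},{"dx":-0.001,"dy":-0.001,"dz":0.192,"ax":0,"ay":0,"az":0,"hand":-1},{"dx":-0.001,"dy":-0.001,"dz":0.192,"ax":0,"ay":0,"az":0,"hand":-1}]'
python3 - <<'E'
from h import *
w=snap("wrist","w24");e=arm.sense();print(e["time_s"],e["position"],e["tool_rot"],e["contact_force"],e["opening"])
print(proj(w,[.583,.031,.022]))
E
```

```text
time_s: 26.3
position: [0.5837, 0.0309, 0.2027]
tool_rot: [179.7, 0.0, 92.4]
contact_force: [-0.2, 0.2, -1.3]
opening: 0.0855
26.35 [0.58275808 0.03088144 0.20000629] [1.79946548e+02 8.62521945e-03 9.23573532e+01] [-0.54853919  0.48347651 -1.09166494] 0.08541318427976234
[326.26499712 209.30674484]
```

View pics/w24.png

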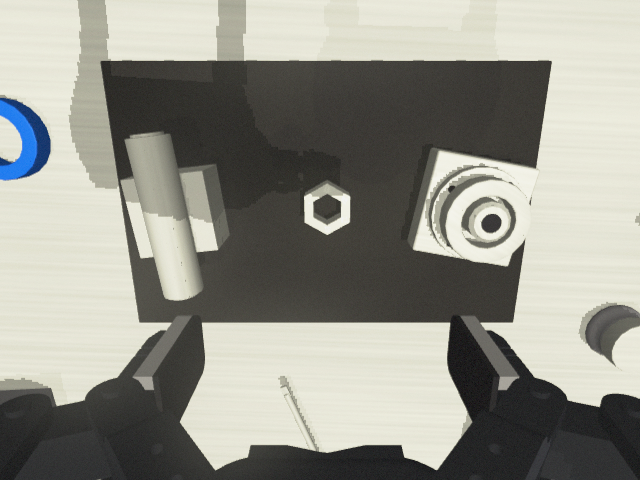

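The nut stands at (327,211), midway between the blocks. I'll check the mat's corners and fix the bush target.

```bash
python3 - <<'E'
from h import *
w=snap("wrist")
C=np.array([plane(w,u,v,.004)[:2] for u,v in((101,61),(551,61),(513,322),(139,322))]);c=C.mean(0)
print(C.round(4),c,[np.linalg.norm(C[i]-C[i-1]).round(4) for i in range(4)])
x=((C[2]+C[3])-(C[0]+C[1]));x/=np.linalg.norm(x);print(np.degrees(np.arctan2(x[1],x[0])),"bush target",c+.055*x)
print("nut",plane(w,327,212.5,.022))
cv2.imwrite("pics/w24c.png",cv2.resize(w["frame"][170:250,287:367],None,fx=6,fy=6,interpolation=cv2.INTER_CUBIC))
E
```

```text
[[ 0.4786 -0.141 ]
 [ 0.4652  0.1939]
 [ 0.6814  0.2028]
 [ 0.6948 -0.1326]] [0.58000462 0.03077497] [np.float64(0.2164), np.float64(0.3352), np.float64(0.2164), np.float64(0.3356)]
2.306047108246124 bush target [0.63496008 0.03298802]
nut [0.58319378 0.03166758 0.022     ]
```

View pics/w24c.png

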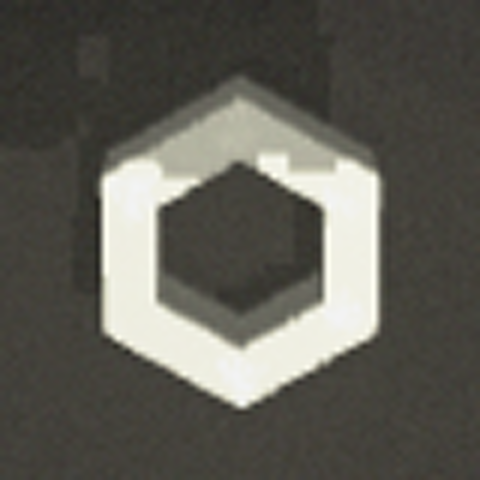

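```bash
python3 -m jog '[{"dx":0.002,"dy":-0.366,"dz":0,"ax":0,"ay":0,"az":0,"hand":-1},{"dx":0.002,"dy":-0.366,"dz":0,"ax":0,"ay":0,"az":0,"hand":-1},{"dx":0.002,"dy":-0.366,"dz":0,"ax":0,"ay":0,"az":0,"hand":-1},{"dx":0.002,"dy":-0.366,"dz":0,"ax":0,"ay":0,"az":0,"hand":-1},{"dx":0.002,"dy":-0.366,"dz":0,"ax":0,"ay":0,"az":0,"hand":-1},{"dx":0.002,"dy":-0.366,"dz":0,"ax":0,"ay":0,"az":0,"hand":-1},{"dx":0.002,"dy":-0.366,"dz":0,"ax":0,"ay":0,"az":0,"hand":-1},{"dx":0.002,"dy":-0.366,"dz":0,"ax":0,"ay":0,"az":0,"hand":-1},{"dx":0.002,"dy":-0.366,"dz":0,"ax":0,"ay":0,"az":0,"hand":-1},{"dx":0.002,"dy":-0.366,"dz":0,"ax":0,"ay":0,"az":0,"hand":-1},{"dx":0.002,"dy":-0.366,"dz":0,"ax":0,"ay":0,"az":0,"hand":-1},{"dx":0.002,"dy":-0.366,"dz":0,"ax":0,"ay":0,"az":0,"hand":-1}]'
python3 - <<'E'
from h import *
w=snap("wrist","w25");e=arm.sense();print(e["time_s"],e["position"],e["tool_rot"])
hsv=cv2.cvtColor(w["frame"],cv2.COLOR_BGR2HSV)
m=cv2.inRange(hsv,(8,130,60),(30,255,255));cs,_=cv2.findContours(m,0,2);k=max(cs,key=cv2.contourArea);print(cv2.boundingRect(k))
mb=cv2.inRange(hsv,(8,130,180),(30,255,255));cs,_=cv2.findContours(mb,0,2);k=max(cs,key=cv2.contourArea);el=cv2.fitEllipse(cv2.convexHull(k));print(el,plane(w,*el[0],.032))
E
```

```text
time_s: 27.4
position: [0.5841, -0.3344, 0.1973]
tool_rot: [-179.8, -0.2, 92.3]
contact_force: [0.1, 0.1, -0.1]
opening: 0.0854
27.45 [ 0.58442792 -0.33376113  0.19818156] [-1.79887169e+02 -1.12120678e-01  9.24136020e+01]
(299, 191, 47, 51)
((322.1115417480469, 219.8715057373047), (42.751625061035156, 44.56611633300781), 95.24412536621094) [ 0.58671451 -0.33676944  0.032     ]
```

View pics/w25.png

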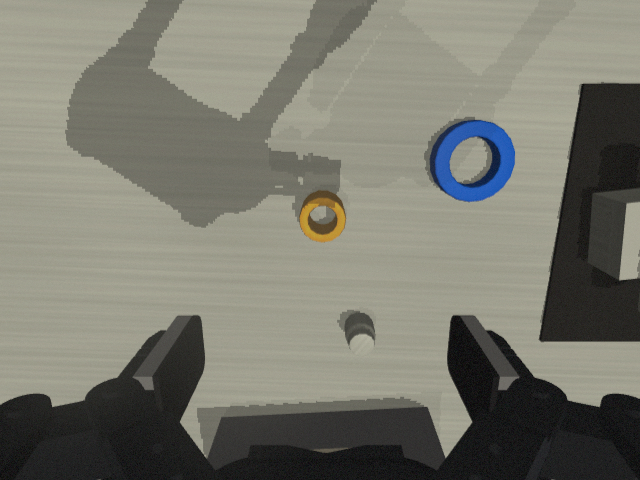

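The bush is at (322,220), world (0.5867, -0.3368). The small grey cylinder at (360,332) is clear of it.

```bash
python3 -m jog '[{"dx":0.002,"dy":-0.003,"dz":-0.04,"ax":0,"ay":0,"az":0,"hand":-1},{"dx":0.002,"dy":-0.003,"dz":-0.08,"ax":0,"ay":0,"az":0,"hand":-1},{"dx":0.002,"dy":-0.003,"dz":-0.12,"ax":0,"ay":0,"az":0,"hand":-1},{"dx":0.002,"dy":-0.003,"dz":-0.14,"ax":0,"ay":0,"az":0,"hand":-1},{"dx":0.002,"dy":-0.003,"dz":-0.14,"ax":0,"ay":0,"az":0,"hand":-1},{"dx":0.002,"dy":-0.003,"dz":-0.14,"ax":0,"ay":0,"az":0,"hand":-1}]'
python3 - <<'E'
from h import *
w=snap("wrist","w26");e=arm.sense();print(e["time_s"],e["position"],e["tool_rot"],proj(w,[.5867,-.3368,.032]))
E
```

```text
time_s: 27.95
position: [0.5862, -0.336, 0.0586]
tool_rot: [-179.9, -0.1, 92.5]
contact_force: [0.5, -0.9, 0.1]
opening: 0.0854
28.0 [ 0.58736522 -0.33712686  0.06142624] [1.79924570e+02 4.51811181e-02 9.24511067e+01] [324.4724303  292.32655253]
```

View pics/w26.png

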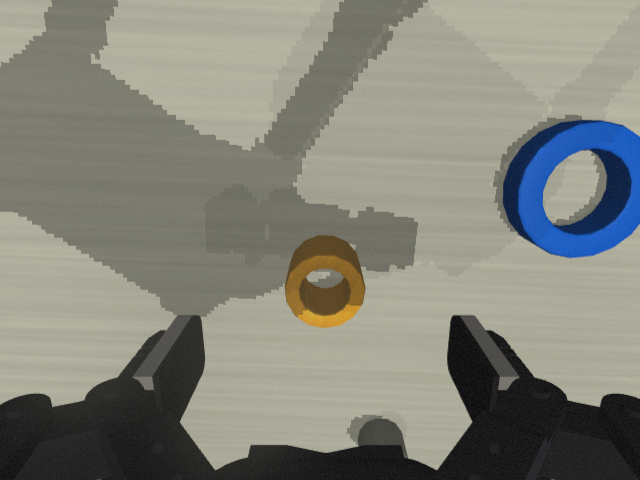

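The bush is centred at (325,291), against a predicted (324,292). I'll grip and lift.

```bash
python3 -m jog '[{"dx":0,"dy":0,"dz":-0.03,"ax":0,"ay":0,"az":0,"hand":-1},{"dx":0,"dy":0,"dz":-0.048,"ax":0,"ay":0,"az":0,"hand":-1},{"dx":0,"dy":0,"dz":-0.048,"ax":0,"ay":0,"az":0,"hand":-1},{"dx":0,"dy":0,"dz":-0.048,"ax":0,"ay":0,"az":0,"hand":1},{"dx":0,"dy":0,"dz":-0.048,"ax":0,"ay":0,"az":0,"hand":1},{"dx":0,"dy":0,"dz":-0.048,"ax":0,"ay":0,"az":0,"hand":1},{"dx":0,"dy":0,"dz":-0.048,"ax":0,"ay":0,"az":0,"hand":1},{"dx":0,"dy":0,"dz":-0.048,"ax":0,"ay":0,"az":0,"hand":1},{"dx":0,"dy":0,"dz":-0.048,"ax":0,"ay":0,"az":0,"hand":1},{"dx":0,"dy":0,"dz":-0.048,"ax":0,"ay":0,"az":0,"hand":1},{"dx":0,"dy":0,"dz":-0.048,"ax":0,"ay":0,"az":0,"hand":1}]'
python3 -m jog '[{"dx":0,"dy":0,"dz":0.03,"ax":0,"ay":0,"az":0,"hand":1},{"dx":0,"dy":0,"dz":0.07,"ax":0,"ay":0,"az":0,"hand":1},{"dx":0,"dy":0,"dz":0.11,"ax":0,"ay":0,"az":0,"hand":1},{"dx":0,"dy":0,"dz":0.14,"ax":0,"ay":0,"az":0,"hand":1},{"dx":0,"dy":0,"dz":0.14,"ax":0,"ay":0,"az":0,"hand":1},{"dx":0,"dy":0,"dz":0.14,"ax":0,"ay":0,"az":0,"hand":1}]'
python3 - <<'E'
from h import *
w=snap("wrist","w27");e=arm.sense();print(e["time_s"],e["position"],e["tool_rot"],e["contact_force"],e["opening"])
p=e["position"];print(proj(w,p+[0,0,.020]))
E
```

```text
time_s: 28.92
position: [0.5879, -0.3387, 0.0149]
tool_rot: [179.8, 0.1, 92.4]
contact_force: [-0.4, 0.7, 6.5]
opening: 0.0339
time_s: 29.42
position: [0.5877, -0.3388, 0.1558]
tool_rot: [179.7, 0.2, 92.4]
contact_force: [0.0, 0.2, -2.5]
opening: 0.0339
29.4667 [ 0.58675138 -0.33821829  0.15250053] [1.79930319e+02 5.29201405e-02 9.23584699e+01] [-0.04837197  0.19527054 -1.72922575] 0.033854443020940206
[328.36221173 341.33588379]
```

View pics/w27.png

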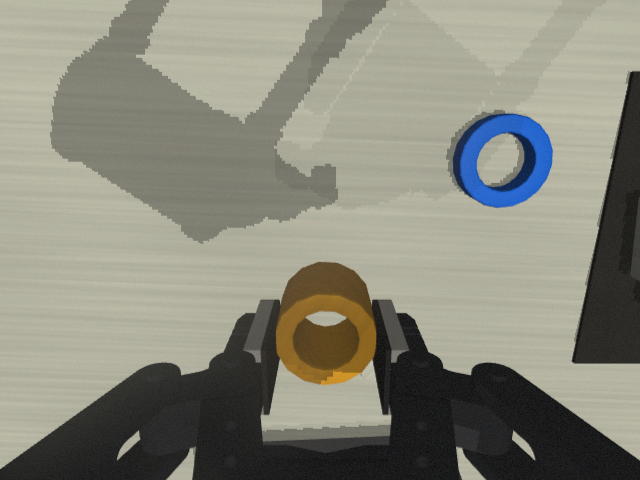

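```bash
python3 -m jog '[{"dx":0.05,"dy":0.371,"dz":0,"ax":0,"ay":0,"az":0,"hand":1},{"dx":0.05,"dy":0.371,"dz":0,"ax":0,"ay":0,"az":0,"hand":1},{"dx":0.05,"dy":0.371,"dz":0,"ax":0,"ay":0,"az":0,"hand":1},{"dx":0.05,"dy":0.371,"dz":0,"ax":0,"ay":0,"az":0,"hand":1},{"dx":0.05,"dy":0.371,"dz":0,"ax":0,"ay":0,"az":0,"hand":1},{"dx":0.05,"dy":0.371,"dz":0,"ax":0,"ay":0,"az":0,"hand":1},{"dx":0.05,"dy":0.371,"dz":0,"ax":0,"ay":0,"az":0,"hand":1},{"dx":0.05,"dy":0.371,"dz":0,"ax":0,"ay":0,"az":0,"hand":1},{"dx":0.05,"dy":0.371,"dz":0,"ax":0,"ay":0,"az":0,"hand":1},{"dx":0.05,"dy":0.371,"dz":0,"ax":0,"ay":0,"az":0,"hand":1},{"dx":0.05,"dy":0.371,"dz":0,"ax":0,"ay":0,"az":0,"hand":1},{"dx":0.05,"dy":0.371,"dz":0,"ax":0,"ay":0,"az":0,"hand":1},{"dx":0.05,"dy":0.371,"dz":-0.04,"ax":0,"ay":0,"az":0,"hand":1},{"dx":0.05,"dy":0.371,"dz":-0.08,"ax":0,"ay":0,"az":0,"hand":1},{"dx":0.05,"dy":0.371,"dz":-0.11,"ax":0,"ay":0,"az":0,"hand":1},{"dx":0.05,"dy":0.371,"dz":-0.12,"ax":0,"ay":0,"az":0,"hand":1},{"dx":0.05,"dy":0.371,"dz":-0.12,"ax":0,"ay":0,"az":0,"hand":1},{"dx":0.05,"dy":0.371,"dz":-0.12,"ax":0,"ay":0,"az":0,"hand":1}]'
python3 - <<'E'
from h import *
w=snap("wrist","w28");e=arm.sense();print(e["time_s"],e["position"],e["tool_rot"],e["contact_force"],e["opening"])
E
```

```text
time_s: 30.97
position: [0.6366, 0.0318, 0.0323]
tool_rot: [-180.0, 0.0, 92.3]
contact_force: [0.9, -0.5, -0.6]
opening: 0.0341
31.0167 [0.63778315 0.03202722 0.034162  ] [1.79823461e+02 1.57472190e-02 9.22901108e+01] [ 0.68105768 -0.44196739  0.17514912] 0.033643562332703866
```

View pics/w28.png

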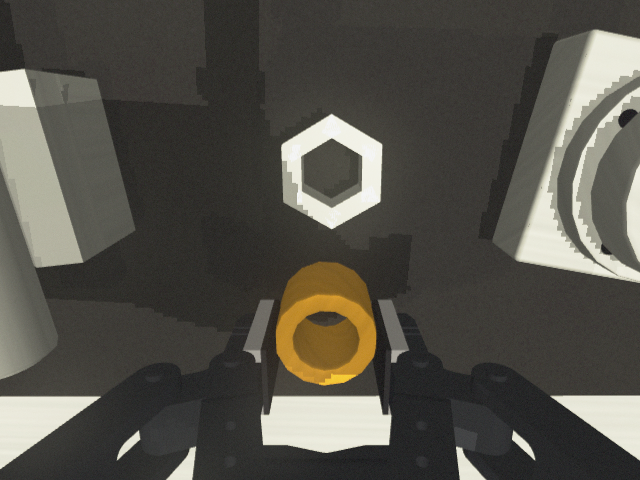

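The bush is directly behind the nut. I'll lower it to the mat.

```bash
python3 -m jog '[{"dx":0,"dy":0.001,"dz":-0.006,"ax":0,"ay":0,"az":0,"hand":1},{"dx":0,"dy":0.001,"dz":-0.01,"ax":0,"ay":0,"az":0,"hand":1},{"dx":0,"dy":0.001,"dz":-0.0125,"ax":0,"ay":0,"az":0,"hand":1},{"dx":0,"dy":0.001,"dz":-0.0125,"ax":0,"ay":0,"az":0,"hand":1}]'; python3 -m jog '[{"dx":0,"dy":0,"dz":-0.002,"ax":0,"ay":0,"az":0,"hand":1},{"dx":0,"dy":0,"dz":-0.002,"ax":0,"ay":0,"az":0,"hand":1}]'
```

```text
time_s: 31.35
position: [0.6365, 0.0341, 0.0192]
tool_rot: [-180.0, 0.0, 92.4]
contact_force: [-0.7, -0.0, -2.2]
opening: 0.034
time_s: 31.52
position: [0.6367, 0.0341, 0.0189]
tool_rot: [180.0, 0.0, 92.4]
contact_force: [-4.2, -0.3, 5.4]
opening: 0.034
```

```bash
python3 -m jog '[{"dx":0,"dy":0,"dz":0,"ax":0,"ay":0,"az":0,"hand":-1},{"dx":0,"dy":0,"dz":0,"ax":0,"ay":0,"az":0,"hand":-1},{"dx":0,"dy":0,"dz":0,"ax":0,"ay":0,"az":0,"hand":-1},{"dx":0,"dy":0,"dz":0,"ax":0,"ay":0,"az":0,"hand":-1},{"dx":0,"dy":0,"dz":0,"ax":0,"ay":0,"az":0,"hand":-1},{"dx":0,"dy":0,"dz":0.04,"ax":0,"ay":0,"az":0,"hand":-1},{"dx":0,"dy":0,"dz":0.08,"ax":0,"ay":0,"az":0,"hand":-1},{"dx":0,"dy":0,"dz":0.12,"ax":0,"ay":0,"az":0,"hand":-1},{"dx":-0.03,"dy":0,"dz":0.16,"ax":0,"ay":0,"az":0,"hand":-1},{"dx":-0.05,"dy":0,"dz":0.2,"ax":0,"ay":0,"az":0,"hand":-1},{"dx":-0.05,"dy":0,"dz":0.2,"ax":0,"ay":0,"az":0,"hand":-1},{"dx":-0.05,"dy":0,"dz":0.2,"ax":0,"ay":0,"az":0,"hand":-1}]'
python3 - <<'E'
from h import *
w=snap("wrist","w29");e=arm.sense();print(e["time_s"],e["position"],e["tool_rot"])
C=np.array([.5815,.0309]);y=np.radians(2.4);x=np.array([np.cos(y),np.sin(y)])
print("bush tgt px",proj(w,[*(C+.055*x),.036]),"nut",proj(w,[*C,.022]))
hsv=cv2.cvtColor(w["frame"],cv2.COLOR_BGR2HSV)
mb=cv2.inRange(hsv,(8,130,180),(30,255,255));cs,_=cv2.findContours(mb,0,2);k=max(cs,key=cv2.contourArea);el=cv2.fitEllipse(cv2.convexHull(k));b=plane(w,*el[0],.036)
d=b[:2]-C;print(el[0],b,"in mat:",d@x,d@[-x[1],x[0]])
s=snap("scene","s29");cv2.imwrite("pics/s29c.png",cv2.resize(s["frame"][190:360,250:450],None,fx=3.5,fy=3.5,interpolation=cv2.INTER_CUBIC))
E
```

```text
time_s: 32.52
position: [0.5873, 0.034, 0.2233]
tool_rot: [179.5, 0.0, 92.4]
contact_force: [0.0, 0.2, 0.1]
opening: 0.0856
32.5667 [0.58716697 0.03400481 0.21971267] [1.79712534e+02 1.13413273e-02 9.23654849e+01]
bush tgt px [322.70246862 264.57048842] nut [322.56469638 196.50515211]
(323.3150329589844, 263.0996398925781) [0.63511704 0.03366519 0.036     ] in mat: 0.0536858054318034 0.0005175187842049213
```

View pics/w29.png

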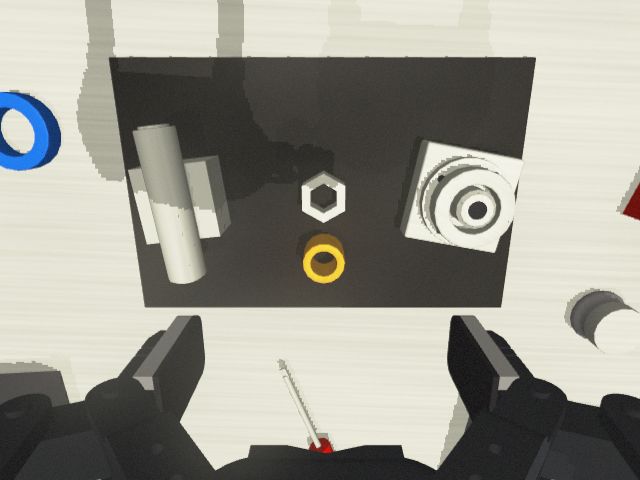

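View pics/s29c.png

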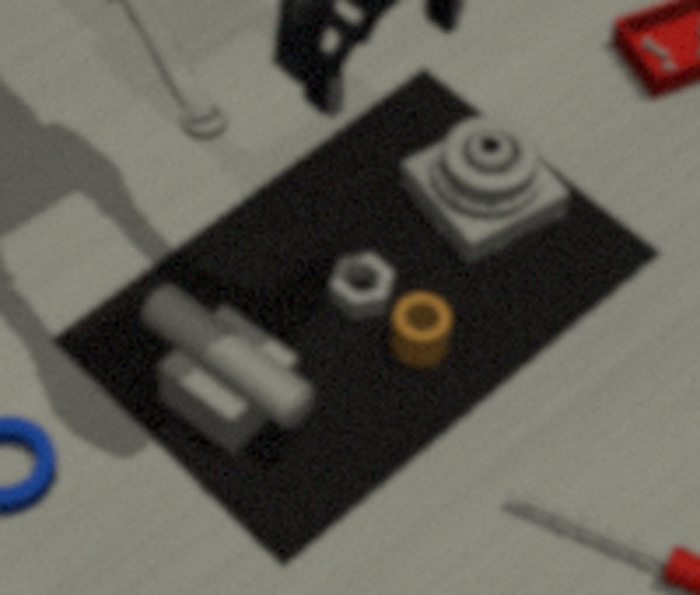

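Both views show the layout complete. The bush is at (323,263), 54 mm behind the centre, the nut at (324,197), and the shaft and bearing are seated. I'm handing in.

```bash
python3 - <<'E'
from cell import arm
print(arm.hand_in()); print(arm.sense()["time_s"])
E
```

```text
the job is handed in; nothing more can be done
None
the job is handed in; nothing more can be done
```

The bearing unit is laid out on the mat, and I handed the job in at about 32.6 s of the 120 s allowed. The hand-in reports no verdict.

My last picture checks showed:
- **Flange:** its spigot hole matched the predicted pixel for the block's centre (within about 2 mm), spigot up.
- **Bearing:** flat on the flange round the spigot, about 1 mm off its centre. The blue rings were left alone.
- **Shaft:** down in the V groove, aligned with it, and about 1 to 2 mm off centre lengthwise.
- **Nut:** flat, within about 3 mm of the mat's centre.
- **Bush:** upright, 54 mm behind the mat's centre and less than 1 mm off sideways.

**Checks that disagreed:**
- My estimates of the mat's centre differed by about 3 mm in x, 0.580 from its corners in the wrist view against 0.583 from the top view and the blocks. That is well inside the tolerance.
- The fingers read about 2 to 3 mm narrower than each part's true size when gripping, but every grip held.

The first move command was refused for missing row fields, and nothing moved.

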